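# Set out the bathroom ledge for the morning and switch on the mirror light

## Robot

A 6-joint arm with a two-finger parallel gripper is mounted at the origin on the work surface. World frame = base frame: x ahead of the robot, y to its left, z up, the work surface at z = 0. Lengths are in mm, angles in rad, forces in N, time in s.
With the tool pointing down it reaches from about 400 to 925 mm from the base axis. Payload 3.4 kg.
Tool frame: the origin (TCP) lies midway between the tips of the shut fingers; the grasp point (between the pads) lies 19 mm behind it; z points along the fingers, y is the line along which they close (so a half turn about z gives the same grasp; the last joint's range is limited). The gripper opens to 85 mm and grips with 20 to 120 N. Pads are 22 mm wide; open, the fingers measure 114 mm over their backs; the gripper's body (76 mm by 85 mm) begins 54 mm behind the grasp point. The pads swing forward as they close: fully open they stand 13 mm farther back than shut.
Start: joints at [1.171, 0.307, 1.506, -0, 1.328, -0.073], TCP at [184.062, 544.75, 231.305] pointing down, gripper open.
Joint ranges: [-3.12, 3.12], [-1.05, 2.28], [0.14, 2.33], [-1.42, 4.57], [0.1, 2.73], [-2.68, 2.68]. Speed limits (rad/s): [2.57, 2.57, 3.14, 3.14, 3.14, 3.14].

## Interface

Orientations are given as a rotation vector (axis times angle).
In Python, from plant import bot, snapshot, camera_params gives the robot as it stands.
- The arm moves only by the tool apply_moves, never from a script. Its argument "deltas" is a list of rows, each an object of numbers: "grip": the finger opening in mm, from 0 to 85.4; "x", "y", "z": the shift along the tool's x, y, z as a fraction of full scale; "roll": the turn about the tool's z as a fraction of full scale. A call has 1 to 12 rows; each row is the pose to reach, as a shift and turn from the pose commanded when the call began, along the tool's axes at that moment; what a row does not reach only later rows make up. Full scale, the value 1, is 50 cm for a shift and 90 degrees for a turn. A row lasts 1/12 s, in which the tool goes at most 41.7 mm and 7.16 degrees, less where a joint would pass 70% of its speed; a pose out of reach is approached as far as the arm can. A call with a number of a shift or a turn outside -1 to 1 is refused whole. A call with a gripper value outside its range is refused whole. The fingers move at their own pace and stop on an object; "squeeze" is the grip in N (left out, the last holds). Time passes only in rows, so rows that repeat a pose let the fingers close. It gives the time, the measured TCP pose, the force, the opening and the grip force at its end, in the units of the state.
- bot.state(): the state, without advancing time (a new reading comes with each control period).
- snapshot(name): name is "scene" or "side" or "wrist"; returns (picture, depth): 400x640x3 uint8, red, green, blue; 400x640 float32, mm along the optical axis (not along the pixel's ray), 0 where there is no reading.
- camera_params(name): a dict with "camera_matrix" (3x3 intrinsics, pixels), "extrinsics" (4x4, takes a point from world to camera coordinates). Camera axes: x right, y up, looking along -z (the intrinsics and any distortion apply to the point x, -y, -z); pixel columns grow to the right and rows downward; lengths in mm; the calibration is good to about 2 mm. A picture is of the moment at which its call begins: read the wrist's pose just before it. camera_params takes no time and is no camera call; for the wrist camera it gives the pose at the moment of the call.
- bot.close_job(): hands the job in; it is judged then, once.
The state is a dict: "clock": time; "joints": joint angles; "qvel": joint speeds; "effort": joint torques, N m; "ee_pos": TCP position; "ee_rot": TCP orientation; "wrist_force": force on the tool from outside, world axes, zero at the start; "moment": the same for the moment, N m; "width": opening from 0.0 (shut) to 1.0 (fully open); "grip_force": force on a finger pad.
Only numpy, scipy, OpenCV 4.12 (cv2) and the standard library are available. Lean on these libraries where they do the work, as an engineer would, in place of code of your own. Each camera call takes 0.05 s, during which the arm holds its last target. There are 200 camera calls.

## Task

Set out the ledge for the morning: first take the nail brush out of the gap between the toothbrush cup and the switch plate and lay it, bristles down, inside the wooden tray. Then stand all the dropper bottles upright in that gap, in one straight row on the line from the knob's centre to the cup's centre, about a finger's width clear of each other and of the cup and the plate; put the cream jar straight behind the switch plate (the side away from the robot) with a gap of about 3 cm, and lay the hair clip straight in front of the cup (the robot's side), tabs up and parallel to the row, with a gap of about 5 cm. Last of all turn the knob clockwise until it clicks over to its second position, to switch on the mirror light; leave the cup and the other things on the ledge where they stand.

Things in the scene. Friction and masses are not known exactly. Their poses are not given: they have to be found in the camera images.
- switch_plate: aluminium switch plate fixed on the ledge, 90 (its x) x 100 (its y) x 12 mm high, with the knob in its middle. Origin: centre of its underside, under the knob's axis. Its +x points away from the robot (behind), its +y points from the knob exactly towards the cup's centre: the row line
- knob_grip (a point): point on the knob's axis at the height to grip, 39.5 mm above the ledge. The knob: an upright bar 56 long x 14 wide, between 19.5 and 49.5 mm above the ledge, on a dark disc 58 mm wide; the point turns with it, its x along the bar. At joint value 0 the bar lies along the plate's x
- knob (a joint): angle of the knob (rad), growing clockwise as seen from above. Starts at 0 (off). A spring detent resists with up to about 0.17 N m up to 0.6, then pulls it on to rest at 1.2 (on), where it stays; hard stop at 1.3. On means over 1.08
- cup: matte grey ceramic toothbrush cup, empty, standing loose, 76 mm diameter (68 at the foot), 85 mm high, 0.38 kg. Origin: centre of its underside; axes as the switch plate's at the start. It must stay where it is. Its centre lies on the plate's y axis, 320 to 345 mm from the knob's centre
- tray: open wooden tray fixed on the ledge, 150 (its x) x 120 x 17 mm high, walls and floor 5 mm. Origin: centre of its underside
- brush: nail brush: wooden block 100 (its x) x 44 (its y) mm, from 18 to 36 mm high, on a bristle block 88 x 34 mm below it, bristles down, 90 g. Origin: centre of its underside
- bottle1: brown glass dropper bottle, closed, standing upright, one of up to four alike (2 to 4 are present). Body 34 mm diameter up to 64 mm high, above it a black collar 21 mm wide from 68 to 83 mm, then a rubber bulb 15 mm wide; 98 mm tall in all, 85 g. Origin: centre of its underside, z up. None if absent
- bottle2: brown glass dropper bottle, closed, standing upright, one of up to four alike (2 to 4 are present). Body 34 mm diameter up to 64 mm high, above it a black collar 21 mm wide from 68 to 83 mm, then a rubber bulb 15 mm wide; 98 mm tall in all, 85 g. Origin: centre of its underside, z up. None if absent
- bottle3: brown glass dropper bottle, closed, standing upright, one of up to four alike (2 to 4 are present). Body 34 mm diameter up to 64 mm high, above it a black collar 21 mm wide from 68 to 83 mm, then a rubber bulb 15 mm wide; 98 mm tall in all, 85 g. Origin: centre of its underside, z up. None if absent
- bottle4: brown glass dropper bottle, closed, standing upright, one of up to four alike (2 to 4 are present). Body 34 mm diameter up to 64 mm high, above it a black collar 21 mm wide from 68 to 83 mm, then a rubber bulb 15 mm wide; 98 mm tall in all, 85 g. Origin: centre of its underside, z up. None if absent
- jar: cream jar, white with a steel lid, upright: 51 mm diameter up to 34 mm, lid 54 mm diameter from 34 to 52 mm, 140 g. Origin: centre of its underside
- clip: yellow plastic hair clip lying jaws down: 84 (its x, the long way) x 30 (its y) x 12 mm, on it a 70 x 20 mm step up to 22 mm and two thumb tabs in the middle up to 38 mm, 35 g. Origin: centre of its underside
- pump: bystander: grey soap pump bottle, 64 mm diameter, 168 mm high, on the far part of the ledge; leave it. Origin: centre of its underside
- tumbler: bystander: glass tumbler, 70 mm diameter, 95 mm high, on the far part of the ledge; leave it. Origin: centre of its underside
- soap: bystander: soap bar in a white dish, 130 x 90 x 38 mm, near the robot's right; leave it. Origin: centre of its underside
There are look-alikes about, which are no part of the job. Leave any purple look-alike of the bottle4 alone.

How it is judged:
By the outcome, as a careful person would: the job done as asked, in the order asked, and still so for the second after the job is handed in, with the robot touching nothing.
Of bottle1, bottle2, bottle3, bottle4 only 2 to 4 are there at a start; the rules pass over those that are not, and their reading is None.
At some moment in a run one of jar, clip, brush may be knocked a few centimetres aside while the robot is not near it.
It also fails if it takes over 210 s, if anything falls off the work surface, if the arm or the gripper's body presses on something with over 40 N, if the wrist force passes 120 N, or if a joint passes its speed limit or range.

## Working session

There is one attempt and no reset: what is moved stays moved. The work goes in short steps, Python scripts to look and compute and a tool call to move; the robot and the scene stay as the last step left them, time stands still between calls to the robot, and variables do not carry over. Pictures are saved under pics/ and viewed, at most 14 in all, crops included, and the job is handed in when it is done.

Besides the shell and the picture viewer there is one more tool, called after "Call:" as name(argument=value, ...), one argument or row to a line, values as JSON. apply_moves: Moves the arm, as the interface text tells. Its arguments: {"type":"object","properties":{"deltas":{"type":"array"},"squeeze":{"type":"number"}},"required":["deltas"]}

```bash
ls; mkdir -p pics; cat > h.py <<'E'
import numpy as np, cv2
from plant import bot, snapshot, camera_params
def cloud(name):
    cp=camera_params(name); K=np.array(cp["camera_matrix"]);E=np.array(cp["extrinsics"])
    im,d=snapshot(name); v,u=np.mgrid[0:400,0:640]
    X=(u-K[0,2])/K[0,0]*d; Y=(v-K[1,2])/K[1,1]*d
    P=np.stack([X,-Y,-d,np.ones_like(d)],-1)@np.linalg.inv(E).T
    P[d==0]=np.nan
    return im,P[...,:3],K,E
def ray(u,v,z,K,E):
    T=np.linalg.inv(E); r=T[:3,:3]@np.array([(u-K[0,2])/K[0,0],-(v-K[1,2])/K[1,1],-1]);o=T[:3,3]
    return o+r*(z-o[2])/r[2]
def proj(p,K,E):
    c=E@np.append(p,1); return K[0,0]*c[0]/-c[2]+K[0,2], K[1,1]*-c[1]/-c[2]+K[1,2]
def save(n,im): cv2.imwrite(f'pics/{n}.png',np.ascontiguousarray(im[...,::-1]))
E
python3 - <<'E'
from h import *
print(bot.state())
ims=[]
for n in ["scene","side","wrist"]:
    im,P,K,E=cloud(n); save(n,im); np.savez(f'{n}.npz',im=im,P=P,K=K,E=E)
    print(n,K.round(1).tolist(),np.linalg.inv(E).round(2).tolist())
E
```

```text
pics
{'clock': 0.0, 'joints': array([ 1.17151199e+00,  3.07546121e-01,  1.50766091e+00,  4.19942435e-05,
        1.32837826e+00, -7.35079306e-02]), 'qvel': array([ 0.00083052,  0.0011983 , -0.00033907,  0.00055241, -0.00127612,
       -0.00029851]), 'effort': array([ 8.81009441e-05, -4.57548237e+01, -2.51916736e+01,  2.46783526e-05,
        1.33593497e-02,  1.13013573e-05]), 'ee_pos': array([183.77246954, 544.12094923, 230.40112838]), 'ee_rot': array([-5.09401822e-01, -3.09950385e+00,  3.02748078e-03]), 'wrist_force': array([-0.35832277,  0.06150332,  0.00727102]), 'moment': array([-0.00969066,  0.02953749, -0.02108238]), 'grip_force': 0.0, 'width': 1.0027272931038098}
scene [[385.5, 0.0, 321.4], [0.0, 385.5, 198.8], [0.0, 0.0, 1.0]] [[0.05, -0.66, 0.75, 1219.55], [1.0, 0.03, -0.04, -72.41], [0.0, 0.75, 0.66, 648.12], [0.0, 0.0, 0.0, 1.0]]
side [[397.9, 0.0, 317.8], [0.0, 397.9, 198.5], [0.0, 0.0, 1.0]] [[0.98, 0.08, -0.16, 369.3], [-0.18, 0.5, -0.85, -922.49], [0.01, 0.86, 0.51, 576.35], [0.0, 0.0, 0.0, 1.0]]
wrist [[325.2, 0.0, 321.0], [0.0, 325.2, 197.1], [0.0, 0.0, 1.0]] [[0.32, -0.9, -0.29, 109.95], [0.95, 0.3, 0.1, 570.61], [-0.0, -0.31, 0.95, 372.4], [0.0, 0.0, 0.0, 1.0]]
```

View pics/scene.png

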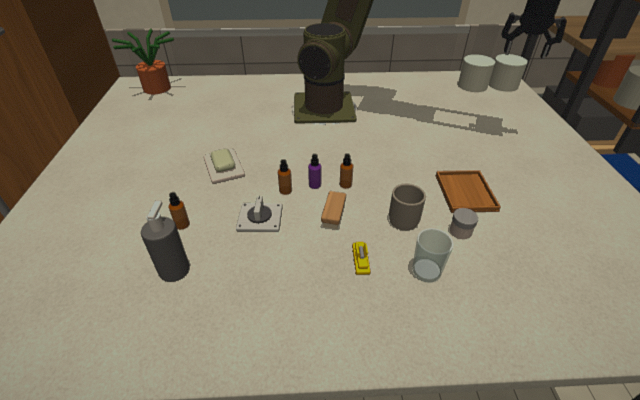

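View pics/side.png

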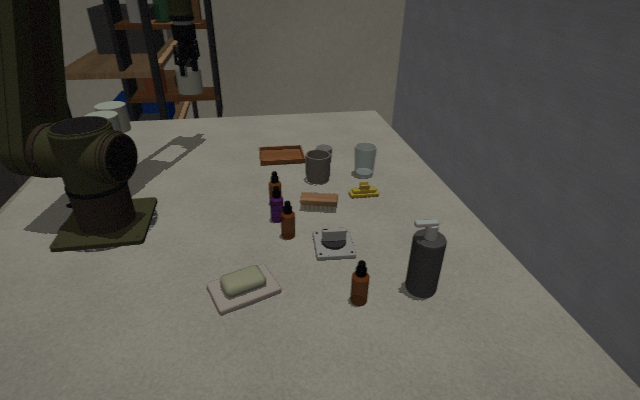

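The scene shows three brown bottles at (285,178), (346,172) and (179,212), and a purple one at (315,173). The plate is at (260,215), the brush at (334,207), the cup at (406,206), the tray at (466,190), the jar at (463,223) and the clip at (362,258). In the side view the same bottles are at (275,190), (288,222) and (360,285).

```bash
cat > m.py <<'E'
from h import *
from scipy.optimize import least_squares
def fitc(xy,r):
    f=lambda p:np.hypot(*(xy-p).T)-r
    s=least_squares(f,xy.mean(0),loss='soft_l1',f_scale=1.5); return s.x.round(1),np.abs(s.fun).mean().round(2)
def measure(fresh=True,show=True):
    pts=[];col=[];src=[]
    for i,n in enumerate(["scene","side"]):
        if fresh: im,P,K,E=cloud(n)
        else: z=np.load(n+'.npz'); im,P=z['im'],z['P']
        m=(P[...,2]>4)&(P[...,2]<190)&(P[...,0]>230)&(P[...,0]<1000)&(abs(P[...,1])<700)
        pts.append(P[m]);col.append(cv2.cvtColor(im,cv2.COLOR_RGB2HSV)[m]);src.append(np.full(m.sum(),i))
    return np.vstack(pts),np.vstack(col),np.hstack(src)
def comps(p):
    g=np.zeros((400,400),np.uint8); ij=((p[:,:2]+[0,800])/4).astype(int)
    g[ij[:,0],ij[:,1]]=255; g=cv2.morphologyEx(g,cv2.MORPH_CLOSE,np.ones((3,3)))
    n,l=cv2.connectedComponents(g); return n,l[ij[:,0],ij[:,1]]
E
python3 - <<'E'
from m import *
p,c,s=measure(False)
n,l=comps(p)
for i in range(1,n):
    m=l==i
    if m.sum()<25: continue
    q=p[m]; r=cv2.minAreaRect(q[:,:2].astype(np.float32))
    print(i,m.sum(),[int((s[m]==k).sum()) for k in (0,1)],'c',np.round(r[0],0),'sz',np.round(r[1],0),'a',round(r[2]),'z',q[:,2].max().round(),'hsv',np.median(c[m],0))
for k,n in enumerate(["scene","side"]):
    z=np.load(n+'.npz');P=z['P'];f=P[...,2][(abs(P[...,2])<15)&(P[...,0]>300)&(P[...,0]<900)];print(n,'table z',np.median(f),f.std())
E
```

```text
4 3256 [1000, 2256] c [ 343. -297.] sz [147.  92.] a 20 z 42.0 hsv [ 23.  43. 127.]
22 2475 [1738, 737] c [476. 342.] sz [129. 154.] a 89 z 20.0 hsv [ 14. 175. 130.]
24 727 [360, 367] c [428. -50.] sz [38. 31.] a 36 z 100.0 hsv [143. 133.  50.]
25 558 [372, 186] c [430.  32.] sz [39. 31.] a 38 z 101.0 hsv [ 14. 168.  73.]
28 828 [381, 447] c [ 446. -125.] sz [37. 34.] a 52 z 100.0 hsv [ 14. 168.  57.]
35 1264 [658, 606] c [544.  -8.] sz [ 49. 103.] a 75 z 40.0 hsv [ 15. 122. 118.]
36 2342 [1220, 1122] c [ 547. -185.] sz [103.  93.] a 86 z 52.0 hsv [ 22.  23. 125.]
38 2156 [1379, 777] c [570. 158.] sz [79. 76.] a 48 z 87.0 hsv [19. 55. 66.]
40 1142 [488, 654] c [ 559. -365.] sz [37. 34.] a 63 z 100.0 hsv [ 14.  166.5  56. ]
46 752 [658, 94] c [614. 284.] sz [54. 53.] a 19 z 55.0 hsv [18. 30. 97.]
53 778 [475, 303] c [685.  41.] sz [87. 35.] a 2 z 40.0 hsv [ 24. 190. 127.]
55 4648 [2313, 2335] c [ 695. -352.] sz [67. 64.] a 22 z 170.0 hsv [20. 24. 48.]
59 2346 [1659, 687] c [722. 176.] sz [71. 71.] a 36 z 98.0 hsv [ 41.  24. 116.]
scene table z -0.010929812469498756 2.040646814509504
side table z 0.3438730895622939 2.380212074331678
```

```bash
cat >> m.py <<'E'
from scipy.spatial.transform import Rotation as Ro
def near(p,xy,r): return np.hypot(*(p[:,:2]-xy).T)<r
def rect(q,z0,z1):
    q=q[(q[:,2]>z0)&(q[:,2]<z1)][:,:2]; d=np.zeros(len(q))
    # trim sparse outliers, then min-area rectangle
    from scipy.spatial import cKDTree
    k=cKDTree(q).query(q,6)[0][:,-1]; q=q[k<np.percentile(k,95)]
    (c,sz,a)=cv2.minAreaRect(q.astype(np.float32))
    if sz[0]<sz[1]: sz=sz[::-1];a+=90
    a=(a+90)%180-90
    return np.round(c,1),np.round(sz,1),round(a,1)   # a = angle of long side
def go(x,y,z,yaw,st=None):
    """fractions for the move from measured pose; yaw = closing-line angle deg"""
    st=st or bot.state(); R=Ro.from_rotvec(st['ee_rot']).as_matrix()
    d=R.T@(np.array([x,y,z])-st['ee_pos'])/500
    cur=np.degrees(np.arctan2(R[1,1],R[0,1])); dy=(yaw-cur)
    print('pos',st['ee_pos'].round(1),'yaw',cur.round(1),'-> xyz',d.round(4),'roll',(-dy/90).round(4),'q6',np.degrees(st['joints'][5]).round(0))
E
cat > all.py <<'E'
from m import *
import sys
fresh=len(sys.argv)<2
p,c,s=measure(fresh)
for nm,xy in dict(b1=(430,32),b2=(446,-125),b3=(559,-365),pur=(428,-50)).items():
    q=p[near(p,xy,30)]
    for z0,z1,r in((8,60,17),(70,82,10.5)):
        w=q[(q[:,2]>z0)&(q[:,2]<z1)]
        if len(w)>15: print(nm,fitc(w[:,:2],r))
q=p[near(p,(570,158),55)];w=q[(q[:,2]>80)];print('cup rect',rect(q,78,95)); e=cv2.minEnclosingCircle(w[:,:2].astype(np.float32));print(e)
mm=near(p,(570,158),55)&(s==1)&(p[:,2]>10)&(p[:,2]<75)&(p[:,1]<158); print('cup side',fitc(p[mm][:,:2],36))
q=p[near(p,(614,284),50)]; print('jar',rect(q,44,60),cv2.minEnclosingCircle(q[(q[:,2]>44)][:,:2].astype(np.float32)))
q=p[near(p,(544,-8),80)]; print('brush',rect(q,29,45))
q=p[near(p,(685,41),70)]; print('clip',rect(q,5,30),rect(q,16,27))
q=p[near(p,(547,-185),80)]; print('plate',rect(q,7,18),'knob',rect(q,43,56))
q=p[near(p,(476,342),120)]; print('tray',rect(q,9,25))
E
python3 all.py 1; python3 -c "
from m import *
go(544,-8,150,75);go(544,-8,6,75)"
```

```text
b1 (array([427.5,  35.4]), np.float64(0.9))
b1 (array([427.9,  35.5]), np.float64(0.97))
b2 (array([ 444.8, -123.5]), np.float64(0.88))
b2 (array([ 444.7, -123.7]), np.float64(1.06))
b3 (array([ 558.4, -364.4]), np.float64(0.71))
b3 (array([ 558.3, -364.8]), np.float64(0.84))
pur (array([425. , -46.3]), np.float64(0.96))
pur (array([425.1, -46.7]), np.float64(1.13))
cup rect (array([570.2, 160.1]), array([76.6, 75.2]), 25.9)
((569.2672729492188, 158.91331481933594), 40.36888122558594)
cup side (array([569., 159.]), np.float64(1.36))
jar (array([614.9, 282.7]), array([52.7, 50.3]), 4.0) ((612.7522583007812, 284.9207458496094), 29.089094161987305)
brush (array([544.4,  -7.1]), array([100.8,  46.4]), -15.5)
clip (array([684.8,  40.6]), array([86.8, 32.3]), 0.1) (array([685.6,  40.5]), array([73. , 22.3]), 1.5)
plate (array([ 547.5, -184.9]), array([102.4,  92.8]), 86.2) knob (array([ 547.7, -184.3]), array([58.1, 15.5]), -5.2)
tray (array([475.5, 342.1]), array([152.4, 125.7]), -0.3)
pos [183.8 544.2 230.6] yaw 71.3 -> xyz [-1.0359 -0.8156  0.1624] roll -0.0407 q6 -4.0
pos [183.8 544.2 230.6] yaw 71.3 -> xyz [-1.0359 -0.8152  0.4504] roll -0.0407 q6 -4.0
```

View pics/wrist.png

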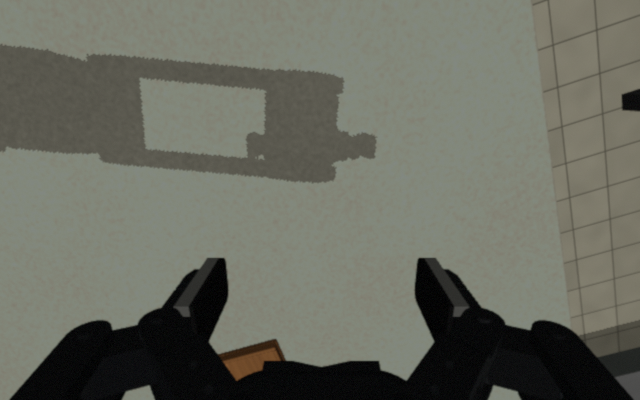

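The wrist view shows open fingers, bare ledge and a corner of the tray near (255,360), so nothing is in the way. I'm starting towards the brush.

Call:
apply_moves(
  deltas=[
    {"x": -1,"y": -0.79,"z": 0.12,"roll": -0.04,"grip": 85},
    {"x": -1,"y": -0.79,"z": 0.12,"roll": -0.04,"grip": 85},
    {"x": -1,"y": -0.79,"z": 0.12,"roll": -0.04,"grip": 85},
    {"x": -1,"y": -0.79,"z": 0.12,"roll": -0.04,"grip": 85},
    {"x": -1,"y": -0.79,"z": 0.12,"roll": -0.04,"grip": 85},
    {"x": -1,"y": -0.79,"z": 0.12,"roll": -0.04,"grip": 85},
    {"x": -1,"y": -0.79,"z": 0.12,"roll": -0.04,"grip": 85},
    {"x": -1,"y": -0.79,"z": 0.12,"roll": -0.04,"grip": 85},
    {"x": -1,"y": -0.79,"z": 0.12,"roll": -0.04,"grip": 85},
    {"x": -1,"y": -0.79,"z": 0.12,"roll": -0.04,"grip": 85},
    {"x": -1,"y": -0.79,"z": 0.12,"roll": -0.04,"grip": 85},
    {"x": -1,"y": -0.79,"z": 0.12,"roll": -0.04,"grip": 85},
  ],
  squeeze=35,
)

```text
clock: 1.15
ee_pos: [455.9, 125.4, 184.2]
ee_rot: [-0.412, -3.114, -0.0]
wrist_force: [-0.1, 1.4, 0.2]
width: 0.993
grip_force: 0.0
```

```bash
python3 -c "
from m import *
print(bot.state()['clock'])
go(544.4,-7.4,150,74.5);go(544.4,-7.4,6,74.5)"
```

```text
1.15
pos [455.9 125.4 184.2] yaw 74.9 -> xyz [-0.24   -0.2105  0.0685] roll 0.0047 q6 -65.0
pos [455.9 125.4 184.2] yaw 74.9 -> xyz [-0.24   -0.2105  0.3565] roll 0.0047 q6 -65.0
```

Call:
apply_moves(
  deltas=[
    {"x": -0.24,"y": -0.21,"z": 0.07,"grip": 85},
    {"x": -0.24,"y": -0.21,"z": 0.07,"grip": 85},
    {"x": -0.24,"y": -0.21,"z": 0.07,"grip": 85},
    {"x": -0.24,"y": -0.21,"z": 0.07,"grip": 85},
    {"x": -0.24,"y": -0.21,"z": 0.07,"grip": 85},
    {"x": -0.24,"y": -0.21,"z": 0.07,"grip": 85},
    {"x": -0.24,"y": -0.21,"z": 0.14,"grip": 85},
    {"x": -0.24,"y": -0.21,"z": 0.14,"grip": 85},
  ],
)

```text
invalid input at $.deltas[0]: expected keys grip, x, y, z, roll
```

```bash
python3 -c "
from m import *
go(544.4,-7.4,6,74.5)
im,P,K,E=cloud('wrist');save('w1',im)"
```

```text
pos [455.9 125.4 184.2] yaw 74.9 -> xyz [-0.24   -0.2105  0.3565] roll 0.0047 q6 -65.0
```

View pics/w1.png

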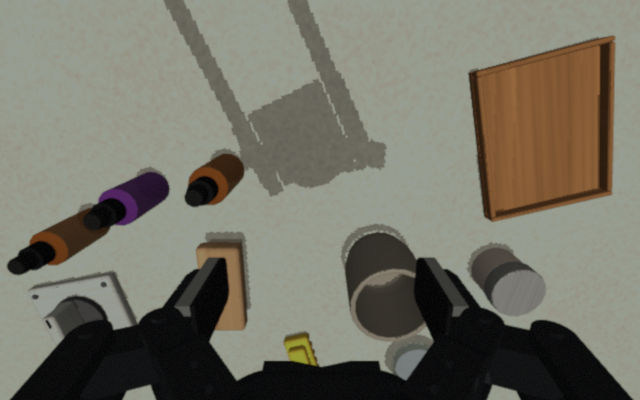

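The wrist view shows the brush at (225,285), the cup at (385,285), the tray at (545,130) and the jar at (515,280), which matches the measurements. The move was refused because every row needs all the keys, so I'm sending it again.

Call:
apply_moves(
  deltas=[
    {"x": -0.24,"y": -0.21,"z": 0.07,"roll": 0.005,"grip": 85},
    {"x": -0.24,"y": -0.21,"z": 0.07,"roll": 0.005,"grip": 85},
    {"x": -0.24,"y": -0.21,"z": 0.07,"roll": 0.005,"grip": 85},
    {"x": -0.24,"y": -0.21,"z": 0.07,"roll": 0.005,"grip": 85},
    {"x": -0.24,"y": -0.21,"z": 0.07,"roll": 0.005,"grip": 85},
    {"x": -0.24,"y": -0.21,"z": 0.14,"roll": 0.005,"grip": 85},
    {"x": -0.24,"y": -0.21,"z": 0.2,"roll": 0.005,"grip": 85},
    {"x": -0.24,"y": -0.21,"z": 0.2,"roll": 0.005,"grip": 85},
  ],
)

```text
clock: 1.87
ee_pos: [539.2, -4.8, 79.5]
ee_rot: [-0.424, -3.102, 0.001]
wrist_force: [-0.7, -0.6, -0.8]
width: 0.998
grip_force: 0.0
```

```bash
python3 -c "
from m import *
go(544.4,-7.4,6,74.5)"
```

```text
pos [539.2  -4.8  79.5] yaw 74.4 -> xyz [-0.0131 -0.002   0.1469] roll -0.0007 q6 -79.0
```

Call:
apply_moves(
  deltas=[
    {"x": -0.013,"y": -0.002,"z": 0.07,"roll": 0,"grip": 85},
    {"x": -0.013,"y": -0.002,"z": 0.146,"roll": 0,"grip": 85},
    {"x": -0.013,"y": -0.002,"z": 0.146,"roll": 0,"grip": 85},
    {"x": -0.013,"y": -0.002,"z": 0.146,"roll": 0,"grip": 70},
    {"x": -0.013,"y": -0.002,"z": 0.146,"roll": 0,"grip": 40},
    {"x": -0.013,"y": -0.002,"z": 0.146,"roll": 0,"grip": 30},
    {"x": -0.013,"y": -0.002,"z": 0.146,"roll": 0,"grip": 30},
    {"x": -0.013,"y": -0.002,"z": 0.146,"roll": 0,"grip": 30},
    {"x": -0.013,"y": -0.002,"z": 0.146,"roll": 0,"grip": 30},
    {"x": -0.013,"y": -0.002,"z": 0.146,"roll": 0,"grip": 30},
  ],
)

```text
clock: 2.7
ee_pos: [551.9, -7.9, 14.3]
ee_rot: [0.423, 3.108, 0.001]
wrist_force: [-0.3, 0.5, 6.7]
width: 0.511
grip_force: 37.2
```

```bash
python3 -c "
from m import *
go(544.4,-7.4,156,74.5)
go(475.5,342.1,156,90)
go(475.5,342.1,18,90)"
```

```text
pos [551.9  -7.9  14.3] yaw 74.5 -> xyz [ 0.0132 -0.0027 -0.2835] roll -0.0001 q6 -80.0
pos [551.9  -7.9  14.3] yaw 74.5 -> xyz [ 0.3329  0.6339 -0.2844] roll -0.1724 q6 -80.0
pos [551.9  -7.9  14.3] yaw 74.5 -> xyz [ 0.3343  0.6336 -0.0084] roll -0.1724 q6 -80.0
```

Call:
apply_moves(
  deltas=[
    {"x": 0.013,"y": 0,"z": -0.08,"roll": 0,"grip": 30},
    {"x": 0.013,"y": 0,"z": -0.16,"roll": 0,"grip": 30},
    {"x": 0.013,"y": 0,"z": -0.24,"roll": 0,"grip": 30},
    {"x": 0.013,"y": 0,"z": -0.28,"roll": 0,"grip": 30},
    {"x": 0.319,"y": 0.63,"z": -0.28,"roll": -0.172,"grip": 30},
    {"x": 0.319,"y": 0.63,"z": -0.28,"roll": -0.172,"grip": 30},
    {"x": 0.319,"y": 0.63,"z": -0.28,"roll": -0.172,"grip": 30},
    {"x": 0.319,"y": 0.63,"z": -0.28,"roll": -0.172,"grip": 30},
    {"x": 0.319,"y": 0.63,"z": -0.28,"roll": -0.172,"grip": 30},
    {"x": 0.319,"y": 0.63,"z": -0.28,"roll": -0.172,"grip": 30},
    {"x": 0.319,"y": 0.63,"z": -0.28,"roll": -0.172,"grip": 30},
    {"x": 0.319,"y": 0.63,"z": -0.28,"roll": -0.172,"grip": 30},
  ],
)

```text
clock: 3.7
ee_pos: [482.8, 323.6, 153.1]
ee_rot: [0.001, 3.14, 0.002]
wrist_force: [1.7, -0.3, -0.7]
width: 0.505
grip_force: 36.4
```

```bash
python3 -c "
from m import *
go(483,342.5,60,90)"
```

```text
pos [482.8 323.6 153.1] yaw 90.0 -> xyz [-0.      0.0375  0.1863] roll -0.0004 q6 -60.0
```

Call:
apply_moves(
  deltas=[
    {"x": 0,"y": 0.037,"z": 0,"roll": 0,"grip": 30},
    {"x": 0,"y": 0.037,"z": 0.07,"roll": 0,"grip": 30},
    {"x": 0,"y": 0.037,"z": 0.15,"roll": 0,"grip": 30},
    {"x": 0,"y": 0.037,"z": 0.18,"roll": 0,"grip": 30},
    {"x": 0,"y": 0.037,"z": 0.18,"roll": 0,"grip": 30},
    {"x": 0,"y": 0.037,"z": 0.18,"roll": 0,"grip": 30},
    {"x": 0,"y": 0.037,"z": 0.18,"roll": 0,"grip": 30},
    {"x": 0,"y": 0.037,"z": 0.18,"roll": 0,"grip": 30},
  ],
)

```text
clock: 4.37
ee_pos: [485.3, 341.0, 63.8]
ee_rot: [0.002, 3.138, 0.004]
wrist_force: [0.2, 0.7, -1.0]
width: 0.505
grip_force: 36.4
```

```bash
python3 -c "
from m import *
go(483,342.5,21,90)
p,c,s=measure()
q=p[near(p,(476,342),70)&(s==0)]; print('brush',rect(q,60,90))
im=snapshot('scene')[0]; save('s2',im[120:280,380:540].repeat(3,0).repeat(3,1))
go(483,342.5,21,90)"
```

```text
pos [485.3 341.   63.8] yaw 89.9 -> xyz [0.0049 0.0028 0.0857] roll -0.0007 q6 -59.0
brush (array([493.3, 342.1]), array([77.7, 66.6]), 22.9)
pos [484.7 340.6  63.2] yaw 89.9 -> xyz [0.0036 0.0036 0.0843] roll -0.0006 q6 -59.0
```

Call:
apply_moves(
  deltas=[
    {"x": 0.004,"y": 0.003,"z": 0.045,"roll": 0,"grip": 30},
    {"x": 0.004,"y": 0.003,"z": 0.085,"roll": 0,"grip": 30},
    {"x": 0.004,"y": 0.003,"z": 0.085,"roll": 0,"grip": 30},
    {"x": 0.004,"y": 0.003,"z": 0.085,"roll": 0,"grip": 30},
    {"x": 0.004,"y": 0.003,"z": 0.085,"roll": 0,"grip": 30},
    {"x": 0.004,"y": 0.003,"z": 0.085,"roll": 0,"grip": 60},
    {"x": 0.004,"y": 0.003,"z": 0.085,"roll": 0,"grip": 60},
    {"x": 0.004,"y": 0.003,"z": 0.085,"roll": 0,"grip": 60},
    {"x": 0.004,"y": 0.003,"z": 0.0,"roll": 0,"grip": 60},
    {"x": 0.004,"y": 0.003,"z": -0.1,"roll": 0,"grip": 60},
    {"x": 0.004,"y": 0.003,"z": -0.18,"roll": 0,"grip": 85},
    {"x": 0.004,"y": 0.003,"z": -0.18,"roll": 0,"grip": 85},
  ],
)

```text
clock: 5.52
ee_pos: [485.5, 344.2, 159.0]
ee_rot: [0.001, 3.13, 0.011]
wrist_force: [1.8, 0.6, 0.3]
width: 0.956
grip_force: 0.0
```

```bash
python3 - <<'E'
from m import *
p,c,s=measure()
q=p[near(p,(476,342),60)]; print('brush',rect(q,32,50),np.percentile(q[q[:,2]>30][:,2],50))
go(427.7,35.5,150,90);go(427.7,35.5,150,20)
u=np.array([22,343.8]);u/=np.linalg.norm(u);K=np.array([547.5,-184.5])
print(np.degrees(np.arctan2(u[1],u[0])))
g=(344.5-38-50-102)/4;print('gap',g)
for i in range(3): print((K+u*(50+g+17+i*(34+g))).round(1))
v=np.array([u[1],-u[0]]);print('jar',(K+v*102).round(1),'clip',(K+u*344.5-v*103).round(1))
E
```

```text
brush (array([475.6, 339. ]), array([101.9,  45.9]), 2.1) 41.093553332409556
pos [483.7 343.  155.1] yaw 90.0 -> xyz [ 0.1116 -0.6151  0.007 ] roll -0.0004 q6 -59.0
pos [483.7 343.  155.1] yaw 90.0 -> xyz [ 0.1116 -0.6151  0.007 ] roll 0.7774 q6 -59.0
86.33859554338369
gap 38.625
[554.2 -79.1]
[558.9  -6.6]
[563.5  65.9]
jar [ 649.3 -191. ] clip [466.7 165.9]
```

The brush lies in the tray at (475.6, 339) with its top at 41 mm, as expected. Next is bottle 1. I'll keep the closing line perpendicular to the row, at a yaw of -3.7°.

Call:
apply_moves(
  deltas=[
    {"x": 0.112,"y": -0.615,"z": 0,"roll": 1,"grip": 80},
    {"x": 0.112,"y": -0.615,"z": 0,"roll": 1,"grip": 80},
    {"x": 0.112,"y": -0.615,"z": 0,"roll": 1,"grip": 80},
    {"x": 0.112,"y": -0.615,"z": 0,"roll": 1,"grip": 80},
    {"x": 0.112,"y": -0.615,"z": 0,"roll": 1,"grip": 80},
    {"x": 0.112,"y": -0.615,"z": 0,"roll": 1,"grip": 80},
    {"x": 0.112,"y": -0.615,"z": 0,"roll": 1,"grip": 80},
    {"x": 0.112,"y": -0.615,"z": 0,"roll": 1,"grip": 80},
    {"x": 0.112,"y": -0.615,"z": 0,"roll": 1,"grip": 80},
    {"x": 0.112,"y": -0.615,"z": 0,"roll": 1,"grip": 80},
    {"x": 0.112,"y": -0.615,"z": 0,"roll": 1,"grip": 80},
    {"x": 0.112,"y": -0.615,"z": 0,"roll": 1,"grip": 80},
  ],
)

```text
clock: 6.62
ee_pos: [423.6, 33.8, 149.7]
ee_rot: [-2.149, -2.288, 0.004]
wrist_force: [-0.5, 0.1, -0.3]
width: 0.938
grip_force: 0.0
```

```bash
python3 -c "
from m import *
go(427.7,35.5,155,-3.7);go(427.7,35.5,31,-3.7)"
```

```text
pos [423.6  33.8 149.7] yaw 3.6 -> xyz [ 0.0028  0.0084 -0.0106] roll 0.0811 q6 -5.0
pos [423.6  33.8 149.7] yaw 3.6 -> xyz [0.0027 0.0093 0.2374] roll 0.0811 q6 -5.0
```

Call:
apply_moves(
  deltas=[
    {"x": 0.003,"y": 0.008,"z": 0,"roll": 0.081,"grip": 80},
    {"x": 0.003,"y": 0.008,"z": 0.06,"roll": 0.081,"grip": 80},
    {"x": 0.003,"y": 0.008,"z": 0.12,"roll": 0.081,"grip": 80},
    {"x": 0.003,"y": 0.008,"z": 0.17,"roll": 0.081,"grip": 80},
    {"x": 0.003,"y": 0.008,"z": 0.2,"roll": 0.081,"grip": 80},
    {"x": 0.003,"y": 0.008,"z": 0.21,"roll": 0.081,"grip": 80},
    {"x": 0.003,"y": 0.008,"z": 0.21,"roll": 0.081,"grip": 80},
    {"x": 0.003,"y": 0.008,"z": 0.21,"roll": 0.081,"grip": 80},
    {"x": 0.003,"y": 0.008,"z": 0.21,"roll": 0.081,"grip": 80},
  ],
)

```text
clock: 7.37
ee_pos: [429.7, 36.0, 46.9]
ee_rot: [2.283, 2.157, 0.001]
wrist_force: [-0.4, 0.1, -0.0]
width: 0.934
grip_force: 0.0
```

```bash
python3 - <<'E'
from m import *
go(427.7,35.5,31,-3.7)
p,c,s=measure()
for xy in((427.7,35.5),(444.8,-123.6),(558.4,-364.6)):
    q=p[near(p,xy,26)]; 
    for z0,z1,r in((8,60,17),(70,82,10.5)):
        for k in (0,1):
            w=p[near(p,xy,26)&(s==k)&(p[:,2]>z0)&(p[:,2]<z1)]
            if len(w)>15: print(k,len(w),fitc(w[:,:2],r))
go(427.7,35.5,31,-3.7)
print(bot.state()['wrist_force'])
E
```

```text
pos [429.7  36.   46.9] yaw -3.3 -> xyz [-0.0012 -0.004   0.0318] roll 0.0048 q6 2.0
0 126 (array([427.6,  35.2]), np.float64(0.78))
1 56 (array([427.4,  35.3]), np.float64(0.81))
1 30 (array([427.1,  34.9]), np.float64(1.33))
0 217 (array([ 444.8, -124. ]), np.float64(0.81))
1 251 (array([ 444.8, -123.4]), np.float64(0.91))
0 31 (array([ 445. , -123.8]), np.float64(0.97))
1 43 (array([ 445.1, -123.7]), np.float64(0.96))
0 256 (array([ 558.2, -364.8]), np.float64(0.82))
1 344 (array([ 558.5, -364.2]), np.float64(0.61))
0 45 (array([ 558.3, -365. ]), np.float64(0.97))
1 63 (array([ 558.3, -364.4]), np.float64(0.64))
pos [430.1  36.   47.3] yaw -3.3 -> xyz [-0.0013 -0.0048  0.0326] roll 0.0048 q6 2.0
[-0.43666346 -0.78523981 -0.69968175]
```

Call:
apply_moves(
  deltas=[
    {"x": -0.001,"y": -0.004,"z": 0.02,"roll": 0.004,"grip": 60},
    {"x": -0.001,"y": -0.004,"z": 0.032,"roll": 0.004,"grip": 50},
    {"x": -0.001,"y": -0.004,"z": 0.032,"roll": 0.004,"grip": 45},
    {"x": -0.001,"y": -0.004,"z": 0.032,"roll": 0.004,"grip": 42},
    {"x": -0.001,"y": -0.004,"z": 0.032,"roll": 0.004,"grip": 39},
    {"x": -0.001,"y": -0.004,"z": 0.032,"roll": 0.004,"grip": 36},
    {"x": -0.001,"y": -0.004,"z": 0.032,"roll": 0.004,"grip": 33},
    {"x": -0.001,"y": -0.004,"z": 0.032,"roll": 0.004,"grip": 28},
    {"x": -0.001,"y": -0.004,"z": 0.032,"roll": 0.004,"grip": 25},
    {"x": -0.001,"y": -0.004,"z": 0.032,"roll": 0.004,"grip": 25},
    {"x": -0.001,"y": -0.004,"z": 0.032,"roll": 0.004,"grip": 25},
    {"x": -0.001,"y": -0.004,"z": 0.032,"roll": 0.004,"grip": 25},
  ],
)

```text
clock: 8.47
ee_pos: [427.7, 35.6, 30.9]
ee_rot: [2.29, 2.149, 0.001]
wrist_force: [-0.3, -0.1, 5.3]
width: 0.388
grip_force: 34.3
```

```bash
python3 -c "
from m import *
go(430,35.5,150,-3.7);go(562.7,53.3,150,-3.7);go(562.7,53.3,40,-3.7)"
```

```text
pos [427.7  35.6  30.9] yaw -3.6 -> xyz [ 0.      0.0049 -0.2381] roll 0.0008 q6 3.0
pos [427.7  35.6  30.9] yaw -3.6 -> xyz [ 0.0524  0.2675 -0.2379] roll 0.0008 q6 3.0
pos [427.7  35.6  30.9] yaw -3.6 -> xyz [ 0.0524  0.2673 -0.0179] roll 0.0008 q6 3.0
```

Call:
apply_moves(
  deltas=[
    {"x": 0,"y": 0,"z": -0.07,"roll": 0,"grip": 25},
    {"x": 0,"y": 0,"z": -0.12,"roll": 0,"grip": 25},
    {"x": 0.026,"y": 0.13,"z": -0.12,"roll": 0,"grip": 25},
    {"x": 0.052,"y": 0.267,"z": -0.12,"roll": 0,"grip": 25},
    {"x": 0.052,"y": 0.267,"z": -0.12,"roll": 0,"grip": 25},
    {"x": 0.052,"y": 0.267,"z": -0.12,"roll": 0,"grip": 25},
    {"x": 0.052,"y": 0.267,"z": -0.07,"roll": 0,"grip": 25},
    {"x": 0.052,"y": 0.267,"z": -0.03,"roll": 0,"grip": 25},
    {"x": 0.052,"y": 0.267,"z": -0.02,"roll": 0,"grip": 25},
    {"x": 0.052,"y": 0.267,"z": -0.02,"roll": 0,"grip": 25},
    {"x": 0.052,"y": 0.267,"z": -0.02,"roll": 0,"grip": 25},
    {"x": 0.052,"y": 0.267,"z": -0.02,"roll": 0,"grip": 25},
  ],
)

```text
clock: 9.47
ee_pos: [562.6, 53.1, 41.3]
ee_rot: [2.29, 2.149, 0.002]
wrist_force: [0.1, -0.5, -0.2]
width: 0.384
grip_force: 35.3
```

```bash
python3 -c "
from m import *
st=bot.state();print(st['width'],st['wrist_force']);go(562.7,53.3,32,-3.7)"
```

```text
0.3841301388735666 [ 0.10110674 -0.53935713 -0.22059411]
pos [562.6  53.1  41.3] yaw -3.6 -> xyz [0.0004 0.0001 0.0186] roll 0.0008 q6 5.0
```

Call:
apply_moves(
  deltas=[
    {"x": 0,"y": 0,"z": 0.01,"roll": 0,"grip": 25},
    {"x": 0,"y": 0,"z": 0.02,"roll": 0,"grip": 25},
    {"x": 0,"y": 0,"z": 0.02,"roll": 0,"grip": 25},
    {"x": 0,"y": 0,"z": 0.02,"roll": 0,"grip": 25},
    {"x": 0,"y": 0,"z": 0.02,"roll": 0,"grip": 40},
    {"x": 0,"y": 0,"z": 0.02,"roll": 0,"grip": 65},
    {"x": 0,"y": 0,"z": 0.02,"roll": 0,"grip": 80},
    {"x": 0,"y": 0,"z": 0.02,"roll": 0,"grip": 80},
    {"x": 0,"y": 0,"z": -0.06,"roll": 0,"grip": 80},
    {"x": 0,"y": 0,"z": -0.14,"roll": 0,"grip": 80},
    {"x": 0,"y": 0,"z": -0.21,"roll": 0,"grip": 80},
    {"x": 0,"y": 0,"z": -0.22,"roll": 0,"grip": 80},
  ],
)

```text
clock: 10.47
ee_pos: [566.3, 53.3, 156.8]
ee_rot: [2.285, 2.145, 0.013]
wrist_force: [2.1, -0.4, 0.5]
width: 0.942
grip_force: 0.0
```

```bash
python3 -c "
from m import *
go(444.9,-123.6,150,-3.7);go(444.9,-123.6,31,-3.7)"
```

```text
pos [566.3  53.3 156.8] yaw -3.6 -> xyz [-0.3684 -0.2201  0.0107] roll 0.0008 q6 5.0
pos [566.3  53.3 156.8] yaw -3.6 -> xyz [-0.3686 -0.2228  0.2487] roll 0.0008 q6 5.0
```

Call:
apply_moves(
  deltas=[
    {"x": -0.368,"y": -0.213,"z": 0,"roll": 0,"grip": 80},
    {"x": -0.368,"y": -0.213,"z": 0,"roll": 0,"grip": 80},
    {"x": -0.368,"y": -0.213,"z": 0,"roll": 0,"grip": 80},
    {"x": -0.368,"y": -0.213,"z": 0,"roll": 0,"grip": 80},
    {"x": -0.368,"y": -0.213,"z": 0,"roll": 0,"grip": 80},
    {"x": -0.368,"y": -0.213,"z": 0,"roll": 0,"grip": 80},
    {"x": -0.368,"y": -0.213,"z": 0.06,"roll": 0,"grip": 80},
    {"x": -0.368,"y": -0.213,"z": 0.12,"roll": 0,"grip": 80},
    {"x": -0.368,"y": -0.213,"z": 0.17,"roll": 0,"grip": 80},
    {"x": -0.368,"y": -0.213,"z": 0.2,"roll": 0,"grip": 80},
    {"x": -0.368,"y": -0.213,"z": 0.21,"roll": 0,"grip": 80},
    {"x": -0.368,"y": -0.213,"z": 0.21,"roll": 0,"grip": 80},
  ],
)

```text
clock: 11.47
ee_pos: [443.1, -123.1, 44.1]
ee_rot: [-2.288, -2.148, 0.002]
wrist_force: [-0.0, -0.6, 0.4]
width: 0.936
grip_force: 0.0
```

```bash
python3 - <<'E'
from m import *
p,c,s=measure()
for xy in((562.7,53.3),(444.8,-123.6)):
    for z0,z1,r in((8,60,17),(70,82,10.5)):
            w=p[near(p,xy,26)&(p[:,2]>z0)&(p[:,2]<z1)]
            if len(w)>15: print(len(w),fitc(w[:,:2],r))
w=p[near(p,(562.7,53.3),26)];print(w[:,2].max())
go(444.9,-123.6,31,-3.7)
E
```

```text
415 (array([562.8,  52.7]), np.float64(1.0))
66 (array([562.7,  52.3]), np.float64(0.89))
379 (array([ 444.7, -123.4]), np.float64(0.87))
42 (array([ 444.5, -124. ]), np.float64(0.81))
99.50493008563353
pos [ 444.7 -123.7   45.8] yaw -3.6 -> xyz [0.0003 0.0003 0.0295] roll 0.0009 q6 -17.0
```

Bottle 1 stands at its target to within 1 mm. Now I'll grip bottle 2.

Call:
apply_moves(
  deltas=[
    {"x": 0,"y": 0,"z": 0.02,"roll": 0,"grip": 60},
    {"x": 0,"y": 0,"z": 0.029,"roll": 0,"grip": 50},
    {"x": 0,"y": 0,"z": 0.029,"roll": 0,"grip": 45},
    {"x": 0,"y": 0,"z": 0.029,"roll": 0,"grip": 42},
    {"x": 0,"y": 0,"z": 0.029,"roll": 0,"grip": 39},
    {"x": 0,"y": 0,"z": 0.029,"roll": 0,"grip": 36},
    {"x": 0,"y": 0,"z": 0.029,"roll": 0,"grip": 33},
    {"x": 0,"y": 0,"z": 0.029,"roll": 0,"grip": 28},
    {"x": 0,"y": 0,"z": 0.029,"roll": 0,"grip": 25},
    {"x": 0,"y": 0,"z": 0.029,"roll": 0,"grip": 25},
    {"x": 0,"y": 0,"z": 0.029,"roll": 0,"grip": 25},
    {"x": 0,"y": 0,"z": 0.029,"roll": 0,"grip": 25},
  ],
)

```text
clock: 12.57
ee_pos: [444.7, -123.9, 31.6]
ee_rot: [2.29, 2.149, 0.001]
wrist_force: [-0.5, 0.6, 5.2]
width: 0.388
grip_force: 34.3
```

```bash
python3 -c "
from m import *
st=bot.state();print(st['width'],st['wrist_force']);go(558.9,-6.6,40,-3.7)"
```

```text
0.3875333784539438 [-0.51237872  0.63806483  5.15971812]
pos [ 444.7 -123.9   31.6] yaw -3.6 -> xyz [ 0.2487  0.2131 -0.0167] roll 0.0007 q6 -17.0
```

Call:
apply_moves(
  deltas=[
    {"x": 0,"y": 0,"z": -0.07,"roll": 0,"grip": 25},
    {"x": 0,"y": 0.02,"z": -0.12,"roll": 0,"grip": 25},
    {"x": 0.07,"y": 0.09,"z": -0.12,"roll": 0,"grip": 25},
    {"x": 0.13,"y": 0.14,"z": -0.12,"roll": 0,"grip": 25},
    {"x": 0.2,"y": 0.19,"z": -0.12,"roll": 0,"grip": 25},
    {"x": 0.249,"y": 0.213,"z": -0.12,"roll": 0,"grip": 25},
    {"x": 0.249,"y": 0.213,"z": -0.12,"roll": 0,"grip": 25},
    {"x": 0.249,"y": 0.213,"z": -0.06,"roll": 0,"grip": 25},
    {"x": 0.249,"y": 0.213,"z": -0.02,"roll": 0,"grip": 25},
    {"x": 0.249,"y": 0.213,"z": -0.017,"roll": 0,"grip": 25},
    {"x": 0.249,"y": 0.213,"z": -0.017,"roll": 0,"grip": 25},
    {"x": 0.249,"y": 0.213,"z": -0.017,"roll": 0,"grip": 25},
  ],
)

```text
clock: 13.57
ee_pos: [558.3, -6.6, 39.8]
ee_rot: [-2.291, -2.149, 0.0]
wrist_force: [-0.1, 0.1, -0.5]
width: 0.392
grip_force: 35.4
```

```bash
python3 -c "
from m import *
st=bot.state();print(st['width'],st['wrist_force']);go(558.9,-6.6,32,-3.7);go(558.4,-364.6,150,-3.7)"
```

```text
0.39193193644947866 [-0.084772    0.05745105 -0.49372726]
pos [558.3  -6.6  39.8] yaw -3.7 -> xyz [0.     0.0012 0.0155] roll 0.0005 q6 -1.0
pos [558.3  -6.6  39.8] yaw -3.7 -> xyz [-0.7146  0.0458 -0.2205] roll 0.0005 q6 -1.0
```

Call:
apply_moves(
  deltas=[
    {"x": 0,"y": 0.001,"z": 0.01,"roll": 0,"grip": 25},
    {"x": 0,"y": 0.001,"z": 0.017,"roll": 0,"grip": 25},
    {"x": 0,"y": 0.001,"z": 0.017,"roll": 0,"grip": 25},
    {"x": 0,"y": 0.001,"z": 0.017,"roll": 0,"grip": 25},
    {"x": 0,"y": 0.001,"z": 0.017,"roll": 0,"grip": 40},
    {"x": 0,"y": 0.001,"z": 0.017,"roll": 0,"grip": 65},
    {"x": 0,"y": 0.001,"z": 0.017,"roll": 0,"grip": 80},
    {"x": 0,"y": 0.001,"z": 0.017,"roll": 0,"grip": 80},
    {"x": 0,"y": 0.001,"z": -0.06,"roll": 0,"grip": 80},
    {"x": 0,"y": 0.001,"z": -0.14,"roll": 0,"grip": 80},
    {"x": 0,"y": 0.001,"z": -0.21,"roll": 0,"grip": 80},
    {"x": 0,"y": 0.001,"z": -0.22,"roll": 0,"grip": 80},
  ],
)

```text
clock: 14.57
ee_pos: [563.0, -6.5, 155.7]
ee_rot: [2.284, 2.144, 0.012]
wrist_force: [1.5, -0.0, -0.1]
width: 0.935
grip_force: 0.0
```

Call:
apply_moves(
  deltas=[
    {"x": -0.715,"y": 0.045,"z": 0,"roll": 0,"grip": 80},
    {"x": -0.715,"y": 0.045,"z": 0,"roll": 0,"grip": 80},
    {"x": -0.715,"y": 0.045,"z": 0,"roll": 0,"grip": 80},
    {"x": -0.715,"y": 0.045,"z": 0,"roll": 0,"grip": 80},
    {"x": -0.715,"y": 0.045,"z": 0,"roll": 0,"grip": 80},
    {"x": -0.715,"y": 0.045,"z": 0,"roll": 0,"grip": 80},
    {"x": -0.715,"y": 0.045,"z": 0,"roll": 0,"grip": 80},
    {"x": -0.715,"y": 0.045,"z": 0,"roll": 0,"grip": 80},
    {"x": -0.715,"y": 0.045,"z": 0,"roll": 0,"grip": 80},
    {"x": -0.715,"y": 0.045,"z": 0,"roll": 0,"grip": 80},
    {"x": -0.715,"y": 0.045,"z": 0,"roll": 0,"grip": 80},
    {"x": -0.715,"y": 0.045,"z": 0.02,"roll": 0,"grip": 80},
  ],
)

```text
clock: 15.57
ee_pos: [559.3, -364.6, 140.5]
ee_rot: [2.29, 2.148, 0.002]
wrist_force: [0.1, 0.0, 1.4]
width: 0.937
grip_force: 0.0
```

```bash
python3 - <<'E'
from m import *
p,c,s=measure()
for xy in((562.7,53.3),(558.9,-6.6),(558.3,-364.6)):
    for z0,z1,r in((8,60,17),(70,82,10.5)):
            w=p[near(p,xy,26)&(p[:,2]>z0)&(p[:,2]<z1)]
            if len(w)>15: print(len(w),fitc(w[:,:2],r))
go(558.3,-364.6,150,-3.7)
go(558.3,-364.6,31,-3.7)
E
```

```text
300 (array([562.9,  52.7]), np.float64(0.75))
64 (array([563.1,  52.3]), np.float64(1.11))
339 (array([560.1,  -6.5]), np.float64(0.9))
66 (array([560.5,  -6.3]), np.float64(0.94))
600 (array([ 558.4, -364.5]), np.float64(0.69))
99 (array([ 558.5, -364.4]), np.float64(0.85))
pos [ 557.4 -362.1  137.3] yaw -3.6 -> xyz [-0.0049  0.002  -0.0254] roll 0.0015 q6 -33.0
pos [ 557.4 -362.1  137.3] yaw -3.6 -> xyz [-0.0055  0.0028  0.2126] roll 0.0015 q6 -33.0
```

Call:
apply_moves(
  deltas=[
    {"x": -0.003,"y": 0.001,"z": 0.06,"roll": 0.001,"grip": 80},
    {"x": -0.003,"y": 0.001,"z": 0.12,"roll": 0.001,"grip": 80},
    {"x": -0.003,"y": 0.001,"z": 0.16,"roll": 0.001,"grip": 80},
    {"x": -0.003,"y": 0.001,"z": 0.18,"roll": 0.001,"grip": 80},
    {"x": -0.003,"y": 0.001,"z": 0.18,"roll": 0.001,"grip": 80},
    {"x": -0.003,"y": 0.001,"z": 0.18,"roll": 0.001,"grip": 80},
    {"x": -0.003,"y": 0.001,"z": 0.18,"roll": 0.001,"grip": 80},
  ],
)

```text
clock: 16.25
ee_pos: [560.3, -366.2, 50.9]
ee_rot: [2.29, 2.147, 0.001]
wrist_force: [-0.0, -0.8, -0.1]
width: 0.938
grip_force: 0.0
```

```bash
python3 - <<'E'
from m import *
go(558.3,-364.6,31,-3.7)
snapshot('side')
snapshot('side')
go(558.3,-364.6,31,-3.7)
E
```

```text
pos [ 560.3 -366.2   50.9] yaw -3.7 -> xyz [ 0.003  -0.0042  0.0398] roll 0.0003 q6 -33.0
pos [ 560.3 -366.6   51.3] yaw -3.7 -> xyz [ 0.0039 -0.0044  0.0406] roll -0.0 q6 -33.0
```

Call:
apply_moves(
  deltas=[
    {"x": 0.003,"y": -0.004,"z": 0.02,"roll": 0,"grip": 60},
    {"x": 0.003,"y": -0.004,"z": 0.04,"roll": 0,"grip": 50},
    {"x": 0.003,"y": -0.004,"z": 0.04,"roll": 0,"grip": 45},
    {"x": 0.003,"y": -0.004,"z": 0.04,"roll": 0,"grip": 42},
    {"x": 0.003,"y": -0.004,"z": 0.04,"roll": 0,"grip": 39},
    {"x": 0.003,"y": -0.004,"z": 0.04,"roll": 0,"grip": 36},
    {"x": 0.003,"y": -0.004,"z": 0.04,"roll": 0,"grip": 33},
    {"x": 0.003,"y": -0.004,"z": 0.04,"roll": 0,"grip": 28},
    {"x": 0.003,"y": -0.004,"z": 0.04,"roll": 0,"grip": 25},
    {"x": 0.003,"y": -0.004,"z": 0.04,"roll": 0,"grip": 25},
    {"x": 0.003,"y": -0.004,"z": 0.04,"roll": 0,"grip": 25},
    {"x": 0.003,"y": -0.004,"z": 0.04,"roll": 0,"grip": 25},
  ],
)

```text
clock: 17.35
ee_pos: [557.5, -364.6, 29.7]
ee_rot: [2.292, 2.148, 0.0]
wrist_force: [0.8, -0.4, 1.1]
width: 0.387
grip_force: 34.7
```

```bash
python3 -c "
from m import *
st=bot.state();print(st['width'],st['wrist_force']);go(555.1,-66.5,40,-3.7)"
```

```text
0.38738099944670895 [ 0.78304964 -0.40214188  1.14322081]
pos [ 557.5 -364.6   29.7] yaw -3.7 -> xyz [ 0.5947 -0.0434 -0.0209] roll -0.0002 q6 -33.0
```

Call:
apply_moves(
  deltas=[
    {"x": 0,"y": 0,"z": -0.08,"roll": 0,"grip": 25},
    {"x": 0,"y": 0,"z": -0.16,"roll": 0,"grip": 25},
    {"x": 0.04,"y": 0,"z": -0.2,"roll": 0,"grip": 25},
    {"x": 0.595,"y": -0.044,"z": -0.2,"roll": 0,"grip": 25},
    {"x": 0.595,"y": -0.044,"z": -0.2,"roll": 0,"grip": 25},
    {"x": 0.595,"y": -0.044,"z": -0.2,"roll": 0,"grip": 25},
    {"x": 0.595,"y": -0.044,"z": -0.2,"roll": 0,"grip": 25},
    {"x": 0.595,"y": -0.044,"z": -0.2,"roll": 0,"grip": 25},
    {"x": 0.595,"y": -0.044,"z": -0.2,"roll": 0,"grip": 25},
    {"x": 0.595,"y": -0.044,"z": -0.2,"roll": 0,"grip": 25},
    {"x": 0.595,"y": -0.044,"z": -0.2,"roll": 0,"grip": 25},
    {"x": 0.595,"y": -0.044,"z": -0.2,"roll": 0,"grip": 25},
  ],
)

```text
clock: 18.35
ee_pos: [553.8, -64.3, 129.3]
ee_rot: [-2.288, -2.152, 0.001]
wrist_force: [0.2, -0.9, -0.4]
width: 0.39
grip_force: 35.1
```

Call:
apply_moves(
  deltas=[
    {"x": 0,"y": 0,"z": 0.06,"roll": 0,"grip": 25},
    {"x": 0,"y": 0,"z": 0.12,"roll": 0,"grip": 25},
    {"x": 0,"y": 0,"z": 0.16,"roll": 0,"grip": 25},
    {"x": 0,"y": 0,"z": 0.175,"roll": 0,"grip": 25},
    {"x": 0,"y": 0,"z": 0.175,"roll": 0,"grip": 25},
    {"x": 0,"y": 0,"z": 0.175,"roll": 0,"grip": 25},
    {"x": 0,"y": 0,"z": 0.175,"roll": 0,"grip": 25},
  ],
)

```text
clock: 18.93
ee_pos: [555.8, -67.0, 43.1]
ee_rot: [2.292, 2.146, 0.002]
wrist_force: [0.9, -0.0, -0.8]
width: 0.388
grip_force: 35.1
```

```bash
python3 -c "
from m import *
st=bot.state();print(st['width'],st['wrist_force']);go(555.1,-66.5,31,-3.7)"
```

```text
0.38819462715396774 [ 0.85080658 -0.04073725 -0.82023975]
pos [555.8 -67.   43.1] yaw -3.8 -> xyz [ 0.001  -0.0015  0.0242] roll -0.0008 q6 -7.0
```

Call:
apply_moves(
  deltas=[
    {"x": 0,"y": -0.001,"z": 0.012,"roll": 0,"grip": 25},
    {"x": 0,"y": -0.001,"z": 0.024,"roll": 0,"grip": 25},
    {"x": 0,"y": -0.001,"z": 0.025,"roll": 0,"grip": 25},
    {"x": 0,"y": -0.001,"z": 0.025,"roll": 0,"grip": 25},
    {"x": 0,"y": -0.001,"z": 0.025,"roll": 0,"grip": 40},
    {"x": 0,"y": -0.001,"z": 0.025,"roll": 0,"grip": 65},
    {"x": 0,"y": -0.001,"z": 0.025,"roll": 0,"grip": 80},
    {"x": 0,"y": -0.001,"z": 0.025,"roll": 0,"grip": 80},
    {"x": 0,"y": -0.001,"z": -0.06,"roll": 0,"grip": 80},
    {"x": 0,"y": -0.001,"z": -0.14,"roll": 0,"grip": 80},
    {"x": 0,"y": -0.001,"z": -0.22,"roll": 0,"grip": 85},
    {"x": 0,"y": -0.001,"z": -0.26,"roll": 0,"grip": 85},
  ],
)

```text
clock: 19.93
ee_pos: [556.2, -66.4, 176.6]
ee_rot: [2.288, 2.145, 0.006]
wrist_force: [0.9, -0.4, 0.0]
width: 0.995
grip_force: 0.0
```

```bash
cat > chk.py <<'E'
from m import *
import sys
p,c,s=measure()
for xy in((562.7,53.3),(558.9,-6.6),(555.1,-66.5)):
    for z0,z1,r in((8,60,17),(70,82,10.5)):
            w=p[near(p,xy,26)&(p[:,2]>z0)&(p[:,2]<z1)]
            if len(w)>15: print(len(w),fitc(w[:,:2],r))
n,l=comps(p)
for i in range(1,n):
    m=l==i
    if m.sum()<100: continue
    q=p[m]; r=rect(q,5,200)
    print(m.sum(),r,'z',q[:,2].max().round(),'hsv',np.median(c[m],0))
E
python3 chk.py; python3 - <<'E'
from m import *
p,c,s=measure()
q=p[near(p,(614,284),60)]; print('jar',rect(q,44,60))
w=q[(q[:,2]<50)&(q[:,2]>6)]; print(fitc(w[:,:2],26.3))
q=p[near(p,(685,41),80)]; print('clip',rect(q,5,30),rect(q,16,27))
go(614,284,150,-3.7)
E
```

```text
298 (array([563. ,  52.6]), np.float64(0.75))
68 (array([563. ,  52.3]), np.float64(1.0))
290 (array([560.1,  -6.6]), np.float64(0.7))
64 (array([560.3,  -6.4]), np.float64(1.14))
445 (array([554.6, -65.9]), np.float64(0.83))
74 (array([554.7, -66.2]), np.float64(1.01))
3258 (array([ 336.5, -300.4]), array([133.1,  91.2]), 20.3) z 41.0 hsv [ 22.  43. 133.]
2662 (array([475.6, 341.6]), array([155.6, 126.5]), -0.6) z 44.0 hsv [ 14. 150. 111.]
732 (array([428.2, -50.9]), array([37.8, 26.7]), 32.6) z 100.0 hsv [142.5 133.   51. ]
2343 (array([ 547. , -184.7]), array([102.5,  91.7]), 86.1) z 52.0 hsv [ 22.  22. 130.]
601 (array([563. , -10.1]), array([37.6, 28.7]), 41.7) z 100.0 hsv [ 14. 171.  74.]
1992 (array([570.5, 158.2]), array([78.3, 75.4]), 19.7) z 88.0 hsv [19. 56. 69.]
824 (array([557.1, -69.9]), array([37.2, 28.5]), 36.7) z 99.0 hsv [ 13. 181.  57.]
604 (array([565.1,  49.1]), array([38.1, 28.9]), 35.0) z 100.0 hsv [ 14.  167.5  74. ]
758 (array([615.2, 283.2]), array([52.8, 50.8]), 38.7) z 56.0 hsv [ 18.  30. 100.]
784 (array([685. ,  40.7]), array([85. , 30.6]), 0.4) z 40.0 hsv [ 24.  189.5 130. ]
4652 (array([ 695.6, -352.9]), array([68.6, 61.6]), 42.6) z 170.0 hsv [20. 24. 49.]
2349 (array([723.4, 174.5]), array([70. , 67.9]), 62.3) z 98.0 hsv [ 41.  23. 120.]
jar (array([614.7, 283.5]), array([51.7, 51.7]), 3.0)
(array([612. , 285.2]), np.float64(1.13))
clip (array([684.5,  40. ]), array([86.2, 32. ]), 1.5) (array([684.5,  40.6]), array([72.1, 22.3]), 0.8)
pos [554.  -66.  172.4] yaw -3.7 -> xyz [0.7064 0.0743 0.0448] roll -0.0002 q6 -7.0
```

Call:
apply_moves(
  deltas=[
    {"x": 0.706,"y": 0.074,"z": 0,"roll": 0,"grip": 85},
    {"x": 0.706,"y": 0.074,"z": 0,"roll": 0,"grip": 85},
    {"x": 0.706,"y": 0.074,"z": 0,"roll": 0,"grip": 85},
    {"x": 0.706,"y": 0.074,"z": 0,"roll": 0,"grip": 85},
    {"x": 0.706,"y": 0.074,"z": 0,"roll": 0,"grip": 85},
    {"x": 0.706,"y": 0.074,"z": 0,"roll": 0,"grip": 85},
    {"x": 0.706,"y": 0.074,"z": 0,"roll": 0,"grip": 85},
    {"x": 0.706,"y": 0.074,"z": 0,"roll": 0,"grip": 85},
    {"x": 0.706,"y": 0.074,"z": 0,"roll": 0,"grip": 85},
    {"x": 0.706,"y": 0.074,"z": 0.05,"roll": 0,"grip": 85},
    {"x": 0.706,"y": 0.074,"z": 0.1,"roll": 0,"grip": 85},
    {"x": 0.706,"y": 0.074,"z": 0.1,"roll": 0,"grip": 85},
  ],
)

```text
clock: 21.13
ee_pos: [608.5, 282.7, 114.0]
ee_rot: [-2.287, -2.146, 0.021]
wrist_force: [-1.7, -0.9, -0.2]
width: 0.996
grip_force: 0.0
```

```bash
python3 - <<'E'
from m import *
snapshot('wrist');snapshot('wrist')
im,P,K,E=cloud('wrist');save('w3',im)
q=P[(np.hypot(P[...,0]-613,P[...,1]-284)<45)]
print('jar wrist',rect(q,44,60),cv2.minEnclosingCircle(q[(q[:,2]>46)][:,:2].astype(np.float32)))
hs=cv2.cvtColor(im,cv2.COLOR_RGB2HSV)
go(613,284.6,22,-3.7)
E
```

```text
jar wrist (array([613.3, 286. ]), array([52.3, 52.2]), -3.6) ((613.02490234375, 284.33514404296875), 44.94794464111328)
pos [613.1 283.3 120.7] yaw -3.7 -> xyz [2.900e-03 1.000e-04 1.974e-01] roll -0.0004 q6 25.0
```

View pics/w3.png

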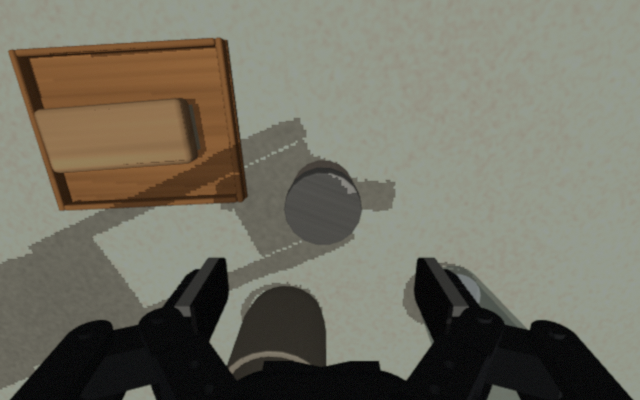

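The wrist view shows the jar at (323,207), centred between the fingers at columns 225 and 418, and the brush lying flat in the tray.

Call:
apply_moves(
  deltas=[
    {"x": 0.003,"y": 0,"z": 0.06,"roll": 0,"grip": 85},
    {"x": 0.003,"y": 0,"z": 0.12,"roll": 0,"grip": 85},
    {"x": 0.003,"y": 0,"z": 0.17,"roll": 0,"grip": 85},
    {"x": 0.003,"y": 0,"z": 0.195,"roll": 0,"grip": 80},
    {"x": 0.003,"y": 0,"z": 0.195,"roll": 0,"grip": 72},
    {"x": 0.003,"y": 0,"z": 0.195,"roll": 0,"grip": 65},
    {"x": 0.003,"y": 0,"z": 0.195,"roll": 0,"grip": 60},
    {"x": 0.003,"y": 0,"z": 0.195,"roll": 0,"grip": 55},
    {"x": 0.003,"y": 0,"z": 0.195,"roll": 0,"grip": 48},
    {"x": 0.003,"y": 0,"z": 0.195,"roll": 0,"grip": 44},
    {"x": 0.003,"y": 0,"z": 0.195,"roll": 0,"grip": 44},
    {"x": 0.003,"y": 0,"z": 0.195,"roll": 0,"grip": 44},
  ],
)

```text
clock: 22.28
ee_pos: [615.2, 285.8, 27.0]
ee_rot: [2.291, 2.147, 0.005]
wrist_force: [-1.4, -0.4, 6.1]
width: 0.622
grip_force: 37.4
```

```bash
python3 -c "
from m import *
st=bot.state();print(st['width'],st['wrist_force']);go(649.3,-191,150,-3.7)"
```

```text
0.6216357016303617 [-1.43524142 -0.35594876  6.10640265]
pos [615.2 285.8  27. ] yaw -3.7 -> xyz [-0.9468  0.1308 -0.2471] roll -0.0002 q6 25.0
```

Call:
apply_moves(
  deltas=[
    {"x": 0,"y": 0,"z": -0.08,"roll": 0,"grip": 44},
    {"x": 0,"y": 0,"z": -0.16,"roll": 0,"grip": 44},
    {"x": 0,"y": 0,"z": -0.24,"roll": 0,"grip": 44},
    {"x": -0.947,"y": 0.131,"z": -0.25,"roll": 0,"grip": 44},
    {"x": -0.947,"y": 0.131,"z": -0.25,"roll": 0,"grip": 44},
    {"x": -0.947,"y": 0.131,"z": -0.25,"roll": 0,"grip": 44},
    {"x": -0.947,"y": 0.131,"z": -0.25,"roll": 0,"grip": 44},
    {"x": -0.947,"y": 0.131,"z": -0.25,"roll": 0,"grip": 44},
    {"x": -0.947,"y": 0.131,"z": -0.25,"roll": 0,"grip": 44},
    {"x": -0.947,"y": 0.131,"z": -0.25,"roll": 0,"grip": 44},
    {"x": -0.947,"y": 0.131,"z": -0.25,"roll": 0,"grip": 44},
    {"x": -0.947,"y": 0.131,"z": -0.25,"roll": 0,"grip": 44},
  ],
)

```text
clock: 23.28
ee_pos: [641.3, -90.8, 149.4]
ee_rot: [2.291, 2.147, 0.002]
wrist_force: [1.2, -0.1, -1.5]
width: 0.617
grip_force: 38.1
```

```bash
python3 -c "
from m import *
st=bot.state();print(st['width'],st['wrist_force']);go(649.3,-191,150,-3.7);go(649.3,-191,45,-3.7)"
```

```text
0.6173873952325157 [ 1.23288637 -0.14905556 -1.5447161 ]
pos [641.3 -90.8 149.4] yaw -3.7 -> xyz [-0.1989  0.029  -0.0011] roll -0.0002 q6 -8.0
pos [641.3 -90.8 149.4] yaw -3.7 -> xyz [-0.1988  0.0286  0.2089] roll -0.0002 q6 -8.0
```

Call:
apply_moves(
  deltas=[
    {"x": -0.199,"y": 0.029,"z": 0,"roll": 0,"grip": 44},
    {"x": -0.199,"y": 0.029,"z": 0,"roll": 0,"grip": 44},
    {"x": -0.199,"y": 0.029,"z": 0,"roll": 0,"grip": 44},
    {"x": -0.199,"y": 0.029,"z": 0.06,"roll": 0,"grip": 44},
    {"x": -0.199,"y": 0.029,"z": 0.12,"roll": 0,"grip": 44},
    {"x": -0.199,"y": 0.029,"z": 0.18,"roll": 0,"grip": 44},
    {"x": -0.199,"y": 0.029,"z": 0.205,"roll": 0,"grip": 44},
    {"x": -0.199,"y": 0.029,"z": 0.205,"roll": 0,"grip": 44},
    {"x": -0.199,"y": 0.029,"z": 0.205,"roll": 0,"grip": 44},
    {"x": -0.199,"y": 0.029,"z": 0.205,"roll": 0,"grip": 44},
    {"x": -0.199,"y": 0.029,"z": 0.205,"roll": 0,"grip": 44},
  ],
)

```text
clock: 24.2
ee_pos: [651.1, -189.3, 48.3]
ee_rot: [2.289, 2.146, 0.003]
wrist_force: [0.3, 0.3, -0.4]
width: 0.617
grip_force: 38.0
```

```bash
python3 -c "
from m import *
st=bot.state();print(st['width'],st['wrist_force']);go(649.3,-191,27.5,-3.7);snapshot('side');go(649.3,-191,27.5,-3.7)"
```

```text
0.617184790077729 [ 0.29081254  0.31245671 -0.43787249]
pos [ 651.1 -189.3   48.3] yaw -3.7 -> xyz [-0.0036 -0.0035  0.0417] roll 0.0001 q6 -16.0
pos [ 650.9 -189.2   48.2] yaw -3.7 -> xyz [-0.0037 -0.0031  0.0415] roll 0.0 q6 -16.0
```

Call:
apply_moves(
  deltas=[
    {"x": -0.002,"y": -0.003,"z": 0.02,"roll": 0,"grip": 44},
    {"x": -0.002,"y": -0.003,"z": 0.035,"roll": 0,"grip": 44},
    {"x": -0.002,"y": -0.003,"z": 0.042,"roll": 0,"grip": 44},
    {"x": -0.002,"y": -0.003,"z": 0.042,"roll": 0,"grip": 44},
    {"x": -0.002,"y": -0.003,"z": 0.042,"roll": 0,"grip": 44},
    {"x": -0.002,"y": -0.003,"z": 0.042,"roll": 0,"grip": 56},
    {"x": -0.002,"y": -0.003,"z": 0.042,"roll": 0,"grip": 66},
    {"x": -0.002,"y": -0.003,"z": 0.042,"roll": 0,"grip": 76},
    {"x": -0.002,"y": -0.003,"z": -0.04,"roll": 0,"grip": 80},
    {"x": -0.002,"y": -0.003,"z": -0.12,"roll": 0,"grip": 80},
    {"x": -0.002,"y": -0.003,"z": -0.2,"roll": 0,"grip": 80},
    {"x": -0.002,"y": -0.003,"z": -0.24,"roll": 0,"grip": 80},
  ],
)

```text
clock: 25.25
ee_pos: [649.8, -190.6, 170.6]
ee_rot: [2.288, 2.144, 0.005]
wrist_force: [0.9, -0.5, 0.6]
width: 0.938
grip_force: 0.0
```

```bash
python3 - <<'E'
from m import *
snapshot('wrist')
p,c,s=measure()
q=p[near(p,(649,-191),50)]; print('jar',rect(q,44,60))
w=q[(q[:,2]<50)&(q[:,2]>6)]; print(fitc(w[:,:2],26.3))
q=p[near(p,(685,41),80)]; print('clip',rect(q,5,30),rect(q,16,27),rect(q,29,45))
q=p[near(p,(476,342),60)]; print('brush',rect(q,32,50))
go(685,40.6,150,90)
E
```

```text
jar (array([ 648.8, -192.1]), array([54.6, 51.5]), 55.5)
(array([ 647.4, -190.4]), np.float64(1.15))
clip (array([684.7,  38.9]), array([86.3, 32.8]), 2.6) (array([684.9,  41.3]), array([72.3, 22.7]), -1.8) (array([684.7,  41.9]), array([27.9, 23.7]), -3.5)
brush (array([474.9, 340.3]), array([102.7,  46.8]), 0.3)
pos [ 649.1 -190.4  168.2] yaw -3.7 -> xyz [0.4657 0.0416 0.0359] roll -1.0413 q6 -16.0
```

Call:
apply_moves(
  deltas=[
    {"x": 0.466,"y": 0.042,"z": 0,"roll": 0.953,"grip": 70},
    {"x": 0.466,"y": 0.042,"z": 0,"roll": 0.953,"grip": 70},
    {"x": 0.466,"y": 0.042,"z": 0,"roll": 0.953,"grip": 70},
    {"x": 0.466,"y": 0.042,"z": 0,"roll": 0.953,"grip": 70},
    {"x": 0.466,"y": 0.042,"z": 0,"roll": 0.953,"grip": 70},
    {"x": 0.466,"y": 0.042,"z": 0,"roll": 0.953,"grip": 70},
    {"x": 0.466,"y": 0.042,"z": 0,"roll": 0.953,"grip": 70},
    {"x": 0.466,"y": 0.042,"z": 0,"roll": 0.953,"grip": 70},
    {"x": 0.466,"y": 0.042,"z": 0,"roll": 0.953,"grip": 70},
    {"x": 0.466,"y": 0.042,"z": 0.05,"roll": 0.953,"grip": 70},
    {"x": 0.466,"y": 0.042,"z": 0.1,"roll": 0.953,"grip": 70},
    {"x": 0.466,"y": 0.042,"z": 0.15,"roll": 0.953,"grip": 70},
  ],
)

```text
clock: 26.4
ee_pos: [682.2, 41.5, 87.9]
ee_rot: [-3.142, -0.019, 0.005]
wrist_force: [-0.6, 0.5, -0.4]
width: 0.821
grip_force: 0.0
```

```bash
python3 - <<'E'
from m import *
snapshot('wrist');snapshot('wrist')
go(685,40.6,4,-89.5)
im,P,K,E=cloud('wrist');save('w4',im)
q=P[(np.hypot(P[...,0]-685,P[...,1]-41)<60)&(P[...,2]<60)]
print('clip wrist',len(q),rect(q,5,30),rect(q,16,27))
E
```

```text
pos [678.   41.3  83.5] yaw -89.0 -> xyz [0.0163 0.0018 0.1588] roll 0.0056 q6 89.0
clip wrist 20342 (array([685.2,  42.4]), array([83.2, 31.2]), -0.4) (array([685.3,  42.3]), array([69.1, 19.6]), -0.6)
```

View pics/w4.png

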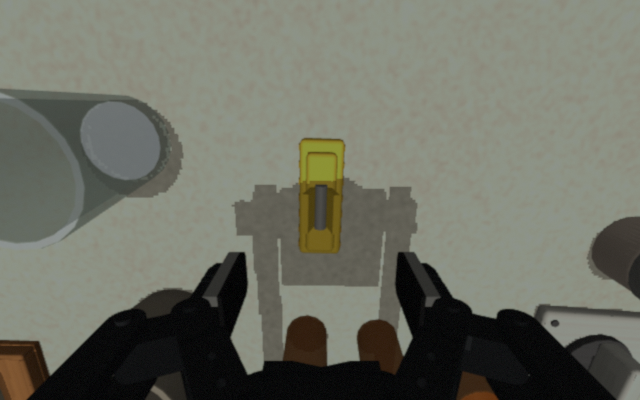

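The clip is at (321,195) and centred between the fingers, with nothing near it.

Call:
apply_moves(
  deltas=[
    {"x": 0.01,"y": 0.0,"z": 0.06,"roll": 0.008,"grip": 70},
    {"x": 0.01,"y": 0.0,"z": 0.11,"roll": 0.008,"grip": 70},
    {"x": 0.01,"y": 0.0,"z": 0.15,"roll": 0.008,"grip": 65},
    {"x": 0.01,"y": 0.0,"z": 0.158,"roll": 0.008,"grip": 55},
    {"x": 0.01,"y": 0.0,"z": 0.158,"roll": 0.008,"grip": 45},
    {"x": 0.01,"y": 0.0,"z": 0.158,"roll": 0.008,"grip": 38},
    {"x": 0.01,"y": 0.0,"z": 0.158,"roll": 0.008,"grip": 34},
    {"x": 0.01,"y": 0.0,"z": 0.158,"roll": 0.008,"grip": 30},
    {"x": 0.01,"y": 0.0,"z": 0.158,"roll": 0.008,"grip": 25},
    {"x": 0.01,"y": 0.0,"z": 0.158,"roll": 0.008,"grip": 15},
    {"x": 0.01,"y": 0.0,"z": 0.158,"roll": 0.008,"grip": 15},
    {"x": 0.01,"y": 0.0,"z": 0.158,"roll": 0.008,"grip": 15},
  ],
)

```text
clock: 27.55
ee_pos: [689.6, 41.6, 13.5]
ee_rot: [-3.141, -0.008, -0.004]
wrist_force: [-0.8, 0.7, 6.6]
width: 0.248
grip_force: 34.0
```

```bash
python3 -c "
from m import *
st=bot.state();print(st['width'],st['wrist_force']);go(466.7,165.9,150,-3.7)"
```

```text
0.2477460593852133 [-0.82169854  0.71668335  6.64575851]
pos [689.6  41.6  13.5] yaw -89.7 -> xyz [-0.4438 -0.2511 -0.2741] roll -0.9554 q6 90.0
```

Call:
apply_moves(
  deltas=[
    {"x": 0,"y": 0,"z": -0.08,"roll": 0,"grip": 15},
    {"x": 0,"y": 0,"z": -0.16,"roll": 0,"grip": 15},
    {"x": 0,"y": 0,"z": -0.24,"roll": -0.05,"grip": 15},
    {"x": -0.06,"y": -0.03,"z": -0.28,"roll": -0.12,"grip": 15},
    {"x": -0.444,"y": -0.26,"z": -0.28,"roll": -0.955,"grip": 15},
    {"x": -0.444,"y": -0.26,"z": -0.28,"roll": -0.955,"grip": 15},
    {"x": -0.444,"y": -0.26,"z": -0.28,"roll": -0.955,"grip": 15},
    {"x": -0.444,"y": -0.26,"z": -0.28,"roll": -0.955,"grip": 15},
    {"x": -0.444,"y": -0.26,"z": -0.28,"roll": -0.955,"grip": 15},
    {"x": -0.444,"y": -0.26,"z": -0.28,"roll": -0.955,"grip": 15},
    {"x": -0.444,"y": -0.26,"z": -0.28,"roll": -0.955,"grip": 15},
    {"x": -0.444,"y": -0.26,"z": -0.28,"roll": -0.955,"grip": 15},
  ],
)

```text
clock: 28.55
ee_pos: [464.0, 170.9, 152.2]
ee_rot: [-2.591, -1.777, 0.0]
wrist_force: [-0.1, -0.6, -0.3]
width: 0.25
grip_force: 34.3
```

```bash
python3 -c "
from m import *
st=bot.state();print(st['width'],st['grip_force']);snapshot('wrist');go(467,170.3,150,-3.7);go(467,170.3,40,-3.7)"
```

```text
0.25002863037315887 34.338446259498596
pos [465.  170.7 152.3] yaw -20.8 -> xyz [0.0007 0.0041 0.0046] roll -0.1903 q6 36.0
pos [465.  170.7 152.3] yaw -20.8 -> xyz [0.0006 0.0039 0.2246] roll -0.1903 q6 36.0
```

Call:
apply_moves(
  deltas=[
    {"x": 0,"y": 0.003,"z": 0,"roll": -0.08,"grip": 15},
    {"x": 0,"y": 0.003,"z": 0,"roll": -0.16,"grip": 15},
    {"x": 0,"y": 0.003,"z": 0.03,"roll": -0.19,"grip": 15},
    {"x": 0,"y": 0.003,"z": 0.1,"roll": -0.19,"grip": 15},
    {"x": 0,"y": 0.003,"z": 0.17,"roll": -0.19,"grip": 15},
    {"x": 0,"y": 0.003,"z": 0.23,"roll": -0.19,"grip": 15},
    {"x": 0,"y": 0.003,"z": 0.24,"roll": -0.19,"grip": 15},
    {"x": 0,"y": 0.003,"z": 0.24,"roll": -0.19,"grip": 15},
    {"x": 0,"y": 0.003,"z": 0.24,"roll": -0.19,"grip": 15},
    {"x": 0,"y": 0.003,"z": 0.24,"roll": -0.19,"grip": 15},
    {"x": 0,"y": 0.003,"z": 0.24,"roll": -0.19,"grip": 15},
  ],
)

```text
clock: 29.52
ee_pos: [469.0, 170.1, 33.7]
ee_rot: [2.306, 2.131, 0.006]
wrist_force: [0.3, 0.9, -0.3]
width: 0.248
grip_force: 34.4
```

```bash
python3 - <<'E'
from m import *
snapshot('wrist')
p,c,s=measure()
m=near(p,(467,168),80)&(c[:,0]>20)&(c[:,0]<30)&(c[:,1]>140)
q=p[m];print('clip held',len(q),rect(q,10,70),q[:,2].min(),q[:,2].max())
go(467,170.3,13.5,-3.7)
E
```

```text
clip held 336 (array([470.4, 158. ]), array([78.8, 32. ]), 84.0) 22.454799414161016 172.45583418007305
pos [468.3 169.9  33.2] yaw -4.5 -> xyz [ 0.0005 -0.0028  0.0393] roll -0.009 q6 20.0
```

Call:
apply_moves(
  deltas=[
    {"x": 0,"y": -0.002,"z": 0.02,"roll": -0.009,"grip": 15},
    {"x": 0,"y": -0.002,"z": 0.033,"roll": -0.009,"grip": 15},
    {"x": 0,"y": -0.002,"z": 0.04,"roll": -0.009,"grip": 15},
    {"x": 0,"y": -0.002,"z": 0.04,"roll": -0.009,"grip": 15},
    {"x": 0,"y": -0.002,"z": 0.04,"roll": -0.009,"grip": 15},
    {"x": 0,"y": -0.002,"z": 0.04,"roll": -0.009,"grip": 30},
    {"x": 0,"y": -0.002,"z": 0.04,"roll": -0.009,"grip": 45},
    {"x": 0,"y": -0.002,"z": 0.04,"roll": -0.009,"grip": 60},
    {"x": 0,"y": -0.002,"z": -0.04,"roll": -0.009,"grip": 60},
    {"x": 0,"y": -0.002,"z": -0.12,"roll": -0.009,"grip": 60},
    {"x": 0,"y": -0.002,"z": -0.2,"roll": -0.009,"grip": 60},
    {"x": 0,"y": -0.002,"z": -0.27,"roll": -0.009,"grip": 60},
  ],
)

```text
clock: 30.67
ee_pos: [466.4, 169.7, 168.7]
ee_rot: [2.292, 2.148, 0.0]
wrist_force: [0.1, 0.2, 0.1]
width: 0.699
grip_force: 0.0
```

```bash
python3 - <<'E'
from m import *
snapshot('wrist')
p,c,s=measure()
q=p[near(p,(467,168),70)&(p[:,2]<60)]
print('clip',len(q),rect(q,5,30),rect(q,16,27),q[:,2].max())
p,c,s=measure()
n,l=comps(p)
for i in range(1,n):
    m=l==i
    if m.sum()<100: continue
    q=p[m]; print(m.sum(),rect(q,5,200),'z',q[:,2].max().round(),'hsv',np.median(c[m],0))
q=p[near(p,(547,-185),80)]; print('knob',rect(q,43,56))
im=snapshot('scene')[0]; save('s5',im)
go(547.4,-184.5,120,86.3)
E
```

```text
clip 410 (array([482.1, 146.9]), array([83.7, 75.1]), -28.3) (array([468.4, 156.5]), array([75.7, 22.5]), 79.3) 58.58456252303802
3252 (array([ 336.3, -299.9]), array([132.9,  91.4]), 19.7) z 41.0 hsv [ 22.  43. 129.]
2701 (array([475.7, 340.9]), array([152.8, 128.6]), -1.7) z 45.0 hsv [ 14. 152. 108.]
756 (array([428.6, -51.2]), array([37. , 27.5]), 30.6) z 99.0 hsv [143. 133.  51.]
414 (array([460.6, 152.2]), array([69.6, 50.2]), -59.4) z 190.0 hsv [ 23.  183.   95.5]
2261 (array([ 547.6, -184.6]), array([102.4,  93.1]), 86.2) z 52.0 hsv [ 22.  22. 126.]
1998 (array([570.1, 158.6]), array([78.3, 75.5]), 17.9) z 87.0 hsv [19. 56. 69.]
831 (array([556.9, -69.4]), array([36.5, 28.9]), 37.5) z 100.0 hsv [ 14. 175.  58.]
594 (array([562.2,  -9.9]), array([37.5, 28.7]), 40.8) z 99.0 hsv [ 14. 170.  74.]
607 (array([564.7,  49.1]), array([36.7, 29.1]), 36.7) z 99.0 hsv [ 14. 168.  74.]
1284 (array([ 648.8, -192.8]), array([58. , 51.2]), 40.6) z 55.0 hsv [18. 29. 94.]
4652 (array([ 696. , -352.5]), array([69.1, 62.1]), 45.0) z 169.0 hsv [20. 24. 49.]
2345 (array([723.2, 174.7]), array([69.6, 67.5]), 13.1) z 98.0 hsv [ 41.  23. 119.]
knob (array([ 572.7, -185.9]), array([108. ,  21.5]), -7.0)
pos [465.1 169.4 165.5] yaw -3.7 -> xyz [-0.6956  0.2101  0.0911] roll -0.9999 q6 19.0
```

View pics/s5.png

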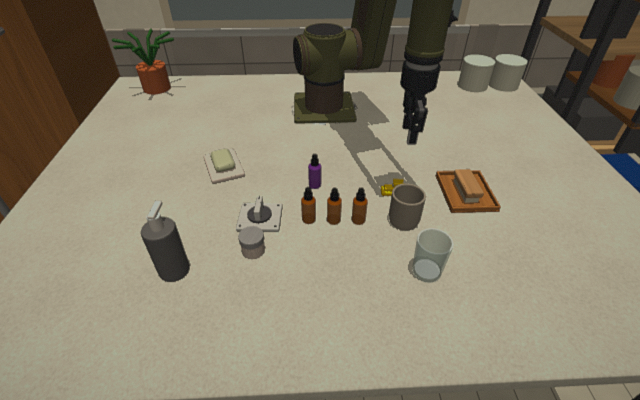

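The scene shows three bottles in a row at (308,335,359; 207), the jar behind the plate, and the brush in the tray. The clip is partly hidden behind the cup at (390,187), so I'll check it with the wrist camera.

```bash
python3 - <<'E'
from m import *
snapshot('wrist')
im,P,K,E=cloud('wrist');save('w5',im)
hs=cv2.cvtColor(im,cv2.COLOR_RGB2HSV)
m=(hs[...,0]>20)&(hs[...,0]<32)&(hs[...,1]>140)&(np.hypot(P[...,0]-467,P[...,1]-166)<80)
q=P[m];print('clip',len(q),rect(q,-5,30),rect(q,16,27),rect(q,30,45),np.nanmax(q[:,2]))
q=P[np.hypot(P[...,0]-475,P[...,1]-340)<100];print('tray brush',rect(q,32,50))
E
```

```text
clip 2133 (array([465.8, 165.9]), array([81.9, 30. ]), 85.4) (array([466.8, 165.3]), array([68.7, 19.2]), 85.8) (array([466.4, 164.9]), array([26. , 22.9]), 86.3) 240.7425021813455Traceback (most recent call last):
  File "<stdin>", line 7, in <module>
  File "m.py", line 24, in rect
    k=cKDTree(q).query(q,6)[0][:,-1]; q=q[k<np.percentile(k,95)]
                                            ~~~~~~~~~~~~~^^^^^^
    return _quantile_unchecked(
        a, q, axis, out, overwrite_input, method, keepdims, weights)
    return _ureduce(a,
                    func=_quantile_ureduce_func,
    ...<5 lines>...
                    overwrite_input=overwrite_input,
                    method=method)
    r = func(a, **kwargs)
    result = _quantile(arr,
                       quantiles=q,
    ...<2 lines>...
                       out=out,
                       weights=wgt)
    slices_having_nans = np.isnan(arr[-1, ...])
                                  ~~~^^^^^^^^^
IndexError: index -1 is out of bounds for axis 0 with size 0
```

View pics/w5.png

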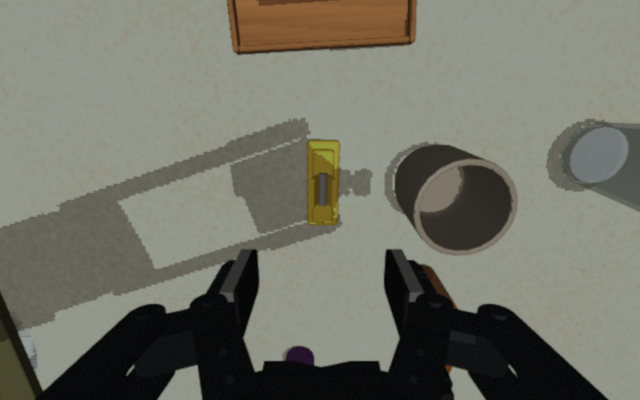

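The clip is at (466.5, 165.5) at 86°, parallel to the row with its tabs up, and the cup hasn't moved. Now the knob.

Call:
apply_moves(
  deltas=[
    {"x": -0.695,"y": 0.21,"z": 0,"roll": -1,"grip": 60},
    {"x": -0.695,"y": 0.21,"z": 0,"roll": -1,"grip": 60},
    {"x": -0.695,"y": 0.21,"z": 0,"roll": -1,"grip": 60},
    {"x": -0.695,"y": 0.21,"z": 0,"roll": -1,"grip": 60},
    {"x": -0.695,"y": 0.21,"z": 0,"roll": -1,"grip": 60},
    {"x": -0.695,"y": 0.21,"z": 0,"roll": -1,"grip": 60},
    {"x": -0.695,"y": 0.21,"z": 0,"roll": -1,"grip": 60},
    {"x": -0.695,"y": 0.21,"z": 0,"roll": -1,"grip": 60},
    {"x": -0.695,"y": 0.21,"z": 0,"roll": -1,"grip": 60},
    {"x": -0.695,"y": 0.21,"z": 0,"roll": -1,"grip": 60},
    {"x": -0.695,"y": 0.21,"z": 0,"roll": -1,"grip": 60},
    {"x": -0.695,"y": 0.21,"z": 0,"roll": -1,"grip": 60},
  ],
)

```text
clock: 32.07
ee_pos: [548.2, -185.7, 164.5]
ee_rot: [-0.369, -3.116, -0.001]
wrist_force: [0.5, 0.7, 0.4]
width: 0.704
grip_force: 0.0
```

```bash
python3 - <<'E'
from m import *
snapshot('wrist')
go(547.5,-184.5,70,86.3)
E
```

```text
pos [ 547.8 -184.8  164.5] yaw 76.9 -> xyz [-0.      0.0002  0.189 ] roll -0.1046 q6 -100.0
```

Call:
apply_moves(
  deltas=[
    {"x": 0,"y": 0,"z": 0,"roll": -0.07,"grip": 60},
    {"x": 0,"y": 0,"z": 0,"roll": -0.105,"grip": 60},
    {"x": 0,"y": 0,"z": 0.06,"roll": -0.105,"grip": 60},
    {"x": 0,"y": 0,"z": 0.13,"roll": -0.105,"grip": 60},
    {"x": 0,"y": 0,"z": 0.18,"roll": -0.105,"grip": 60},
    {"x": 0,"y": 0,"z": 0.2,"roll": -0.105,"grip": 60},
    {"x": 0,"y": 0,"z": 0.2,"roll": -0.105,"grip": 60},
    {"x": 0,"y": 0,"z": 0.2,"roll": -0.105,"grip": 60},
    {"x": 0,"y": 0,"z": 0.2,"roll": -0.105,"grip": 60},
  ],
)

```text
clock: 32.87
ee_pos: [549.9, -184.2, 67.9]
ee_rot: [0.116, 3.138, -0.001]
wrist_force: [0.2, 0.1, 0.5]
width: 0.701
grip_force: 0.0
```

```bash
python3 - <<'E'
from m import *
snapshot('wrist')
go(547.5,-184.5,25,86.3)
im,P,K,E=cloud('wrist')
q=P[(np.hypot(P[...,0]-547,P[...,1]+185)<60)]
save('w6',im)
print('knob',rect(q,43,53),len(q))
print('plate',rect(q,8,16))
go(547.5,-184.5,25,86.3)
E
```

```text
pos [ 550.2 -184.3   68.3] yaw 85.8 -> xyz [ 0.0056 -0.0007  0.0867] roll -0.0059 q6 -108.0
knob (array([ 546.1, -183.1]), array([54.8, 14. ]), -3.7) 57848
plate (array([ 546.4, -183.1]), array([98.4, 88.9]), 86.0)
pos [ 550.2 -184.3   68.5] yaw 85.8 -> xyz [ 0.0056 -0.0007  0.0871] roll -0.0059 q6 -108.0
```

View pics/w6.png

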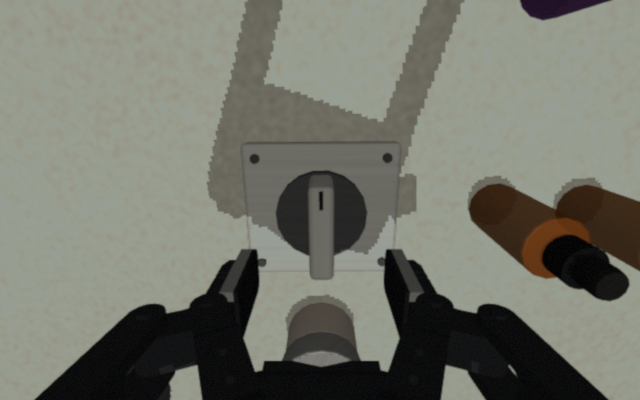

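The knob bar is at column 321, centred between the fingers and lying along the plate's x.

Call:
apply_moves(
  deltas=[
    {"x": 0.005,"y": 0,"z": 0.03,"roll": -0.006,"grip": 60},
    {"x": 0.005,"y": 0,"z": 0.06,"roll": -0.006,"grip": 55},
    {"x": 0.005,"y": 0,"z": 0.08,"roll": -0.006,"grip": 45},
    {"x": 0.005,"y": 0,"z": 0.086,"roll": -0.006,"grip": 35},
    {"x": 0.005,"y": 0,"z": 0.086,"roll": -0.006,"grip": 25},
    {"x": 0.005,"y": 0,"z": 0.086,"roll": -0.006,"grip": 18},
    {"x": 0.005,"y": 0,"z": 0.086,"roll": -0.006,"grip": 14},
    {"x": 0.005,"y": 0,"z": 0.086,"roll": -0.006,"grip": 8},
    {"x": 0.005,"y": 0,"z": 0.086,"roll": -0.006,"grip": 6},
    {"x": 0.005,"y": 0,"z": 0.086,"roll": -0.006,"grip": 6},
    {"x": 0.005,"y": 0,"z": 0.086,"roll": -0.006,"grip": 6},
    {"x": 0.005,"y": 0,"z": 0.086,"roll": -0.006,"grip": 6},
  ],
  squeeze=50,
)

```text
clock: 33.97
ee_pos: [547.0, -184.1, 24.7]
ee_rot: [0.101, 3.138, -0.001]
wrist_force: [-0.6, -1.4, 5.3]
width: 0.154
grip_force: 49.4
```

```bash
python3 - <<'E'
from m import *
st=bot.state();print(st['width'],st['grip_force'],st['wrist_force'],st['moment'])
go(547.5,-184.5,25,86.3)
E
```

```text
0.15366046595050586 49.356037974357605 [-0.64047111 -1.44445253  5.29918524] [-0.23438435  0.17271188  0.01912615]
pos [ 547.  -184.1   24.7] yaw 86.3 -> xyz [-0.0011 -0.0007 -0.0005] roll 0.0003 q6 -109.0
```

Gripped. Turning clockwise, which is positive roll, through about 69°.

Call:
apply_moves(
  deltas=[
    {"x": 0,"y": 0,"z": 0,"roll": 0.07,"grip": 6},
    {"x": 0,"y": 0,"z": 0,"roll": 0.14,"grip": 6},
    {"x": 0,"y": 0,"z": 0,"roll": 0.21,"grip": 6},
    {"x": 0,"y": 0,"z": 0,"roll": 0.28,"grip": 6},
    {"x": 0,"y": 0,"z": 0,"roll": 0.35,"grip": 6},
    {"x": 0,"y": 0,"z": 0,"roll": 0.42,"grip": 6},
    {"x": 0,"y": 0,"z": 0,"roll": 0.49,"grip": 6},
    {"x": 0,"y": 0,"z": 0,"roll": 0.56,"grip": 6},
    {"x": 0,"y": 0,"z": 0,"roll": 0.63,"grip": 6},
    {"x": 0,"y": 0,"z": 0,"roll": 0.7,"grip": 6},
    {"x": 0,"y": 0,"z": 0,"roll": 0.76,"grip": 6},
    {"x": 0,"y": 0,"z": 0,"roll": 0.76,"grip": 6},
  ],
)

```text
clock: 34.97
ee_pos: [546.5, -184.8, 24.7]
ee_rot: [1.852, 2.536, -0.002]
wrist_force: [-2.3, -3.1, 6.4]
width: 0.153
grip_force: 49.6
```

```bash
python3 - <<'E'
from m import *
st=bot.state();print(st['width'],st['grip_force'],st['wrist_force'],st['moment'])
go(547,-184.1,24.7,86.3-68.75)
E
```

```text
0.15341474346554607 49.57634210586548 [-2.33457122 -3.12162509  6.38153056] [-0.60297751  0.41672684 -0.07073277]
pos [ 546.5 -184.8   24.7] yaw 17.7 -> xyz [0.001  0.0014 0.0001] roll 0.0019 q6 -40.0
```

Call:
apply_moves(
  deltas=[
    {"x": 0,"y": 0,"z": 0,"roll": 0,"grip": 20},
    {"x": 0,"y": 0,"z": 0,"roll": 0,"grip": 35},
    {"x": 0,"y": 0,"z": 0,"roll": 0,"grip": 45},
    {"x": 0,"y": 0,"z": 0,"roll": 0,"grip": 45},
    {"x": 0,"y": 0,"z": -0.06,"roll": 0,"grip": 45},
    {"x": 0,"y": 0,"z": -0.14,"roll": 0,"grip": 45},
    {"x": 0,"y": 0,"z": -0.22,"roll": 0,"grip": 45},
    {"x": 0,"y": 0,"z": -0.3,"roll": 0,"grip": 45},
    {"x": 0,"y": -0.1,"z": -0.36,"roll": 0,"grip": 45},
    {"x": 0,"y": -0.2,"z": -0.36,"roll": 0,"grip": 45},
    {"x": 0,"y": -0.2,"z": -0.36,"roll": 0,"grip": 45},
  ],
)

```text
clock: 35.88
ee_pos: [449.0, -214.7, 205.8]
ee_rot: [1.846, 2.54, -0.001]
wrist_force: [-0.9, 0.5, -0.1]
width: 0.529
grip_force: 0.0
```

```bash
python3 chk.py; python3 - <<'E'
from m import *
p,c,s=measure()
q=p[near(p,(547,-185),40)]; print('knob',rect(q,43,53))
q=p[near(p,(649,-191),50)]; print('jar',rect(q,44,60))
q=p[near(p,(476,342),60)]; print('brush',rect(q,32,50))
im=snapshot('scene')[0]; save('s7',im)
im=snapshot('side')[0]; save('s8',im)
E
```

```text
291 (array([563. ,  52.6]), np.float64(0.81))
66 (array([562.8,  52.4]), np.float64(1.04))
286 (array([560. ,  -6.6]), np.float64(0.73))
68 (array([560.3,  -6.7]), np.float64(0.92))
456 (array([554.6, -66.1]), np.float64(0.85))
75 (array([554.7, -65.9]), np.float64(1.21))
3261 (array([ 336.4, -299.4]), array([133.4,  91. ]), 20.0) z 41.0 hsv [ 22.  43. 134.]
2210 (array([475.6, 342.1]), array([153.1, 125.2]), -0.5) z 44.0 hsv [ 14.  158.  126.5]
755 (array([428.3, -51.3]), array([38. , 27.5]), 32.4) z 99.0 hsv [142. 132.  55.]
318 (array([468.1, 146.8]), array([58.3, 32.3]), 77.8) z 40.0 hsv [ 25.  182.  139.5]
2244 (array([ 547.4, -184.8]), array([103. ,  92.7]), 85.8) z 53.0 hsv [ 22.  21. 134.]
1886 (array([571.7, 158.3]), array([75.7, 75.5]), 4.2) z 88.0 hsv [19. 57. 69.]
829 (array([556.9, -70.4]), array([38.4, 28.6]), 33.5) z 99.0 hsv [ 14. 173.  62.]
593 (array([562.9, -10.5]), array([38. , 29.2]), 39.8) z 99.0 hsv [ 14. 171.  74.]
608 (array([564.9,  48.9]), array([38. , 30.2]), 36.3) z 100.0 hsv [ 14. 167.  74.]
1284 (array([ 649.3, -192.5]), array([56.5, 50.8]), 39.5) z 55.0 hsv [18. 29. 99.]
4650 (array([ 696. , -352.3]), array([69.2, 61.4]), 42.7) z 170.0 hsv [20. 23. 49.]
2347 (array([723.2, 174.4]), array([69.5, 67.7]), 61.5) z 98.0 hsv [ 41.  23. 121.]
knob (array([ 547.3, -185.4]), array([56.2, 17.1]), -71.3)
jar (array([ 649.1, -192.6]), array([54.6, 50.5]), 43.3)
brush (array([477.4, 338.4]), array([100.9,  47.3]), 2.8)
```

View pics/s7.png

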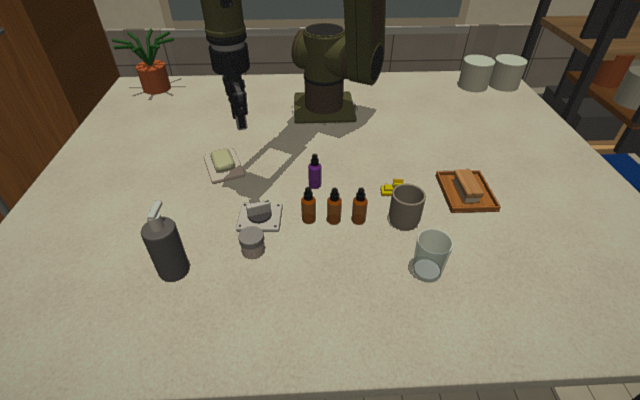

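View pics/s8.png

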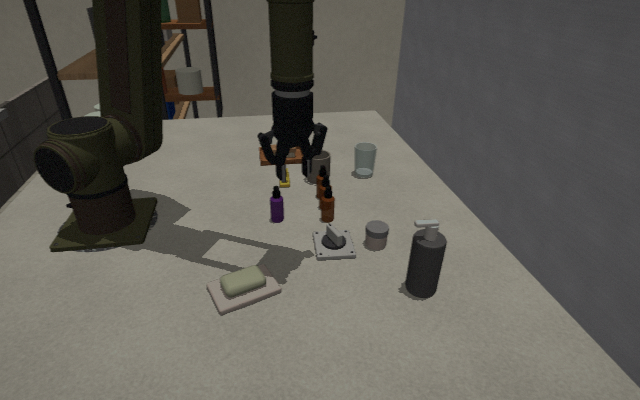

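The scene shows the knob bar turned at (259,210), about 67.6° from its start, and the rest in place. The cup partly hides the clip, so I'll compare its yellow mask before and after the knob turn.

```bash
python3 - <<'E'
from m import *
for n in('s5','s7'):
    h=cv2.cvtColor(cv2.imread(f'pics/{n}.png'),cv2.COLOR_BGR2HSV)
    m=cv2.inRange(h,(20,140,60),(32,255,255)); m[:, :370]=0; m[:,415:]=0
    y,x=np.nonzero(m); print(n,len(x),x.min(),x.max(),y.min(),y.max(),x.mean(),y.mean())
E
```

```text
s5 187 381 403 179 195 390.0748663101604 186.89839572192514
s7 182 381 402 179 195 390.05494505494505 187.0
```

The clip hasn't moved, so I'm handing in.

```bash
python3 -c "
from plant import bot
print(bot.close_job())"
```

```text
the job is handed in; nothing more can be done
None
```

I did the whole job in the order asked and handed it in at about 36 s; the bottles in the row stand about 26 mm apart and about 50 mm from the cup and the plate, because three bottles can't all sit a finger's width apart in that gap.

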